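Hang the rinsed vial carriers on the dryer and start it

TASK

Move every vial carrier from the draining stand to the drying stand, each to a place of its own, hook to hook: keep it level and never set it down on the way. When all are hanging there, press the recessed start button on the console right in with the pin of the stylus, then lay the stylus back on the middle of its rubber mat; leave the jar, the bottle and the beaker where they stand.

Things in the scene. Friction and masses are not known exactly. Their poses are not given: they have to be found in the camera images.
- carrier1_tab (a point): Middle of the white upright grip tab of hanging vial carrier 1 (three alike, some may be absent; None while absent or held). Tab 24 (x) x 14 (y) mm, top 20 mm above, foot 35 mm below the point. It stands on the middle of a round steel cross-bar (8 mm thick, along y) whose axis is 38 mm below the point. Axes: z up, x level across the bar, y along it. More under carriers 2 and 3.
- carrier2_tab (a point): Tab middle of carrier 2, like carrier 1. Below the bar hangs a clear acrylic cage 62 (x) x 89 (y) mm, with six open glass vials fixed in it: its top 55 mm, its underside 105 mm below the bar's axis (143 mm below the tab's middle). Flat uprights at y = +-41 mm join cage and bar; 77 mm of the bar is free between them.
- carrier3_tab (a point): Tab middle of carrier 3, like carriers 1 and 2. A carrier weighs 0.19 to 0.31 kg, its centre of mass straight below the tab; hanging, it can swing freely about its bar. On a hook it hangs with its x along the stand's x.
- drain_hook1 (a point): Place 1 of the draining stand (aluminium frame over a shallow white drip pan): the point where the axis of a hanging cross-bar lies, 205 mm above the table. Axes: the stand's, x level away from the robot, y along the row, z up; places 1, 2, 3 are 105 mm apart towards +y. Both stands are alike above the base.
- drain_hook2 (a point): Place 2 of the draining stand. Each place is a pair of steel prongs (7 mm thick, at y = +-25 mm from the point) running level from the back rail, 75 mm behind the point, dipping into a V (28 mm wide at its mouth) under the point and ending in an upturned tip 14 mm in front of it (-x). Tips, level parts and rail reach 9 to 13 mm above the point.
- drain_hook3 (a point): Place 3 of the draining stand. To unhook, lift the carrier 15 to 35 mm (higher, the cage meets the prongs), draw it out at least 65 mm to -x, then move freely; to hang up, the reverse.
- dryer_hook1 (a point): Place 1 of the drying stand (like the draining stand, but over a grey blower housing 85 mm high with slots, which starts 30 mm behind the hook points): where the axis of a hanging cross-bar lies, 205 mm above the table. Axes as for the draining stand.
- dryer_hook2 (a point): Place 2 of the drying stand, 105 mm further to the stand's +y.
- dryer_hook3 (a point): Place 3 of the drying stand, 105 mm further to the stand's +y.
- stylus_grip (a point): Stylus tool lying on the rubber mat: a square aluminium handle 90 mm long, 13 x 13 mm, with a round steel pin (diameter 7 mm, 45 mm long) at its +x end; the point is on its axis near the centre of mass, 80 mm from the pin's tip and 55 mm from the handle's other end, 6.5 mm above what it lies on. Axes: x along the tool towards the pin. Mass 50 g.
- recess (a point): Centre of the round mouth (21 mm across) of the recess in the console's grey panel, 42 mm above the table. The panel faces the robot (-x), leaned back 25 degrees. Axes: the console's; x level, straight into it, y along the panel, z up. The black start button (18 mm across) lies 9 mm down the recess, too deep for fingers; the pin reaches it by a level push along +x.
- button (a joint): Start button's travel in m: 0 at rest, 0.006 fully pressed (about 4 N; counts as pressed beyond 0.004); it springs back.
- console: The control console: low white box, 100 mm wide, 70 mm high, under the front of the drying stand's hooks; origin in its underside, 37 mm behind (+x) the recess point; x away from the robot.
- mat: Flat black rubber mat, 180 (x) x 160 (y) x 2 mm, fixed, in front of the draining stand; the stylus's place. Origin at the centre of its underside.
- stylus: The stylus tool as a whole; origin in its underside, 10 mm towards the pin from the grip point; x towards the pin.
- jar: Bystander: jar 56 mm across, 75 mm high, standing in front, between the stands; origin in its underside.
- bottle: Bystander: bottle 60 mm across, 130 mm high, standing to one side; origin in its underside.
- beaker: Bystander: open glass beaker 70 mm across, 90 mm high, standing to one side; origin in its underside.
Mind the look-alikes: they are no part of the job. Leave any orange look-alike of the part that bears carrier3_tab alone.

How it is judged:
On the way, in this order (a step that is already met when the one before it is completed fails the run):
1. all carriers hang level on the drying stand, let go (((horizontal distance between carrier1_tab and dryer_hook1 below 0.015 m and z of carrier1_tab in the frame of dryer_hook1 between 0.028 and 0.048 m) or (horizontal distance between carrier1_tab and dryer_hook2 below 0.015 m and z of carrier1_tab in the frame of dryer_hook2 between 0.028 and 0.048 m) or (horizontal distance between carrier1_tab and dryer_hook3 below 0.015 m and z of carrier1_tab in the frame of dryer_hook3 between 0.028 and 0.048 m)) and angle between each of carrier1_tab, carrier2_tab, carrier3_tab's own z axis and vertical below 0.2 rad and ((horizontal distance between carrier2_tab and dryer_hook1 below 0.015 m and z of carrier2_tab in the frame of dryer_hook1 between 0.028 and 0.048 m) or (horizontal distance between carrier2_tab and dryer_hook2 below 0.015 m and z of carrier2_tab in the frame of dryer_hook2 between 0.028 and 0.048 m) or (horizontal distance between carrier2_tab and dryer_hook3 below 0.015 m and z of carrier2_tab in the frame of dryer_hook3 between 0.028 and 0.048 m)) and ((horizontal distance between carrier3_tab and dryer_hook1 below 0.015 m and z of carrier3_tab in the frame of dryer_hook1 between 0.028 and 0.048 m) or (horizontal distance between carrier3_tab and dryer_hook2 below 0.015 m and z of carrier3_tab in the frame of dryer_hook2 between 0.028 and 0.048 m) or (horizontal distance between carrier3_tab and dryer_hook3 below 0.015 m and z of carrier3_tab in the frame of dryer_hook3 between 0.028 and 0.048 m)) and contact force between each of carrier1, carrier2, carrier3 and the fingers below 0.1 N), for 0.2 s.
2. the start button is pressed in with the stylus (value of joint button above 0.004 m and contact force between stylus and console above 0.5 N), for 0.1 s.
At the end, for the whole second after the job is handed in: Every carrier hangs in a place of the drying stand (within 15 mm seen from above, bar down in the V, tilt under 0.2 rad); the stylus lies flat and still on the mat, its grip point within 60 mm of the mat's centre along each mat axis; the button has sprung back (((horizontal distance between carrier1_tab and dryer_hook1 below 0.015 m and z of carrier1_tab in the frame of dryer_hook1 between 0.028 and 0.048 m) or (horizontal distance between carrier1_tab and dryer_hook2 below 0.015 m and z of carrier1_tab in the frame of dryer_hook2 between 0.028 and 0.048 m) or (horizontal distance between carrier1_tab and dryer_hook3 below 0.015 m and z of carrier1_tab in the frame of dryer_hook3 between 0.028 and 0.048 m)) and angle between each of carrier1_tab, carrier2_tab, carrier3_tab's own z axis and vertical below 0.2 rad and ((horizontal distance between carrier2_tab and dryer_hook1 below 0.015 m and z of carrier2_tab in the frame of dryer_hook1 between 0.028 and 0.048 m) or (horizontal distance between carrier2_tab and dryer_hook2 below 0.015 m and z of carrier2_tab in the frame of dryer_hook2 between 0.028 and 0.048 m) or (horizontal distance between carrier2_tab and dryer_hook3 below 0.015 m and z of carrier2_tab in the frame of dryer_hook3 between 0.028 and 0.048 m)) and ((horizontal distance between carrier3_tab and dryer_hook1 below 0.015 m and z of carrier3_tab in the frame of dryer_hook1 between 0.028 and 0.048 m) or (horizontal distance between carrier3_tab and dryer_hook2 below 0.015 m and z of carrier3_tab in the frame of dryer_hook2 between 0.028 and 0.048 m) or (horizontal distance between carrier3_tab and dryer_hook3 below 0.015 m and z of carrier3_tab in the frame of dryer_hook3 between 0.028 and 0.048 m)) and x of stylus_grip in the frame of mat between -0.06 and 0.06 m and y of stylus_grip in the frame of mat between -0.06 and 0.06 m and z of stylus_grip in the frame of mat below 0.014 m and value of joint button below 0.0015 m and angle between stylus_grip's own x axis and vertical between 1.45 and 1.69 rad and linear speed of stylus below 0.02 m/s); the robot touches nothing.
It fails at once if a carrier is tipped by more than 0.4 rad (angle between any of carrier1_tab, carrier2_tab, carrier3_tab's own z axis and vertical above 0.4 rad).
It fails at once if a carrier is set down or dropped: its underside comes lower than 22 mm above the table, or it bears on the console (height (world z) of any of carrier1_tab, carrier2_tab, carrier3_tab below 0.165 m or contact force between any of carrier1, carrier2, carrier3 and console above 1 N).
It fails at once if the jar, bottle or beaker is moved by more than 30 mm (distance of any of jar, bottle, beaker from where it was at the start of the episode above 0.03 m).
Of carrier1, carrier2, carrier3 only 2 to 3 are there at a start; the rules pass over those that are not, and their reading is None.
At some moment in a run one of stylus may be knocked a few centimetres aside while the robot is not near it.
It also fails if it takes over 210 s, if anything falls off the work surface, if the arm or the gripper's body presses on something with over 40 N, if the wrist force passes 120 N, or if a joint passes its speed limit or range.

ROBOT

A 6-joint arm with a two-finger parallel gripper is mounted at the origin on the work surface. World frame = base frame: x ahead of the robot, y to its left, z up, the work surface at z = 0. Lengths are in m, angles in rad, forces in N, time in s.
With the tool pointing down it reaches from about 0.35 to 0.775 m from the base axis. Payload 5.5 kg.
Tool frame: the origin (TCP) lies midway between the tips of the shut fingers; the grasp point (between the pads) lies 19 mm behind it; z points along the fingers, y is the line along which they close (so a half turn about z gives the same grasp; the last joint's range is limited). The gripper opens to 85 mm and grips with 20 to 120 N. Pads are 22 mm wide; open, the fingers measure 114 mm over their backs; the gripper's body (76 mm by 85 mm) begins 54 mm behind the grasp point. The pads swing forward as they close: fully open they stand 13 mm farther back than shut.
Start: joints at [1.105, 0.313, 0.046, 1.304, 0, 1.431], TCP at [0.184, 0.545, 0.231] pointing down, gripper open.
Joint ranges: [-2.76, 2.76], [-0.86, 1.69], [-1.03, 1.26], [-2.2, 2.34], [-1.47, 1.5], [-3.14, 3.14]. Speed limits (rad/s): [2.57, 2.57, 3.14, 3.14, 3.14, 3.14].

INTERFACE

Orientations are given as a unit quaternion [w, x, y, z].
In Python, from workcell import env gives the robot as it stands. The module is installed in compiled form; this text tells all that it offers.
- The arm moves only by the tool servo_tool, never from a script. Its argument "increments" is a list of rows, each an object of numbers: "grip": the closure, from 0 (fully open) to 1 (shut); "x", "y", "z": the shift along the tool's x, y, z in mm; "roll": the turn about the tool's z in degrees. In form: [{"grip": .., "x": .., "y": .., "z": .., "roll": ..}, ...]. A call has 1 to 5 rows; each row shifts and turns the commanded pose from where the row before left it, along the tool's axes as they then stand; what a row does not reach is not made up. A row lasts 1/12 s, in which the tool goes at most 41.7 mm and 7.16 degrees, less where a joint would pass 70% of its speed; a pose out of reach is approached as far as the arm can. A call is refused whole if a number of a shift passes 41.7 or a number of a turn 7.16, either way. A call with a gripper value outside its range is refused whole. The fingers move at their own pace and stop on an object; "grip_force" is the grip in N (left out, the last holds). Time passes only in rows, so rows that do not move let the fingers close. It gives the time, the measured TCP pose, the force, the opening and the grip force at its end, in the units of the state.
- env.get_state(): the state, without advancing time (a new reading comes with each control period).
- env.read_camera(name): name is "side" or "top" or "wrist"; returns the picture (384x512x3 uint8, red, green, blue); there is no depth.
- env.get_calibration(name): a dict with "vertical_fov" (degrees; the focal length in pixels is half the picture's height over the tangent of half this angle, whatever the lens; pixels are square), "cx", "cy" (the principal point, pixels), "k1" (the pictures are not rectified: a ray, as slopes to the right and down, at radius r is drawn at 1 + k1 r^2 times it, then the intrinsics apply), "rvec" (rotation vector, rad) and "tvec" (3), from world to camera coordinates, as OpenCV has them; the wrist camera has in their place "tool_from_camera" (4x4, takes a point from camera to tool coordinates, whose origin is the TCP and whose axes are the flange's). Camera axes: x right, y down, z forward; pixel columns grow to the right and rows downward; lengths in m; the calibration is good to about 2 mm. A picture is of the moment at which its call begins: read the wrist's pose just before it. get_calibration takes no time and is no camera call.
- env.hand_in(): hands the job in; it is judged then, once.
The state is a dict: "clock": time; "joint_pos": joint angles; "qvel": joint speeds; "tau": joint torques, N m; "tcp_pos": TCP position; "orientation": TCP orientation; "wrist_force": force on the tool from outside, world axes, zero at the start; "ft_torque": the same for the moment, N m; "finger_gap": finger opening in m; "grip_force": force on a finger pad.
Only numpy, scipy, OpenCV 4.12 (cv2) and the standard library are available. Lean on these libraries where they do the work, as an engineer would, in place of code of your own. Each camera call takes 0.05 s, during which the arm holds its last target. There are 200 camera calls.

## Working session

There is one attempt and no reset: what is moved stays moved. The work goes in short steps, Python scripts to look and compute and a tool call to move; the robot and the scene stay as the last step left them, time stands still between calls to the robot, and variables do not carry over. Pictures are saved under pics/ and viewed, at most 14 in all, crops included, and the job is handed in when it is done.

Besides the shell and the picture viewer there is one more tool, called after ">>>" as name(argument=value, ...) on one line, values as JSON. servo_tool: Moves the arm, as the interface text tells. Its arguments: {"type":"object","properties":{"increments":{"type":"array"},"grip_force":{"type":"number"}},"required":["increments"]}

```bash
mkdir -p pics; cat > h.py <<'E'
import numpy as np, cv2
from scipy.spatial.transform import Rotation as R
from workcell import env
def K(c):
    f=192/np.tan(np.radians(c['vertical_fov'])/2)
    return np.array([[f,0,c['cx']],[0,f,c['cy']],[0,0,1]]),np.array([c['k1'],0,0,0,0.])
def ext(name,st=None):
    c=env.get_calibration(name)
    if name!='wrist':
        Rm=cv2.Rodrigues(np.array(c['rvec'],float))[0];return c,Rm,np.array(c['tvec'],float).ravel()
    st=st or env.get_state();w,x,y,z=st['orientation']
    T=np.eye(4);T[:3,:3]=R.from_quat([x,y,z,w]).as_matrix();T[:3,3]=st['tcp_pos']
    M=np.linalg.inv(T@np.array(c['tool_from_camera']));return c,M[:3,:3],M[:3,3]
def px2w(name,uv,z,e=None):
    c,Rm,t=e or ext(name);k,d=K(c)
    p=cv2.undistortPoints(np.array(uv,float).reshape(-1,1,2),k,d).reshape(-1,2)
    r=np.c_[p,np.ones(len(p))]@Rm; o=-Rm.T@t
    z=np.broadcast_to(np.array(z,float),(len(p),))
    return o+r*((z-o[2])/r[:,2])[:,None]
def w2px(name,P,e=None):
    c,Rm,t=e or ext(name);k,d=K(c)
    return cv2.projectPoints(np.array(P,float).reshape(-1,1,3),cv2.Rodrigues(Rm)[0],t,k,d)[0].reshape(-1,2)
def tri(obs):
    A=[];b=[]
    for name,uv,e in obs:
        c,Rm,t=e or ext(name);k,d=K(c)
        p=cv2.undistortPoints(np.array(uv,float).reshape(-1,1,2),k,d).reshape(2)
        r=Rm.T@np.r_[p,1];r/=np.linalg.norm(r);P=np.eye(3)-np.outer(r,r);A.append(P);b.append(P@(-Rm.T@t))
    A=np.vstack(A);b=np.hstack(b);x,res,_,_=np.linalg.lstsq(A,b,rcond=None);return x,np.sqrt(res)
def snap(name,fn,crop=None,s=1.5):
    e=ext(name);im=env.read_camera(name)[:,:,::-1];np.save(f'pics/{fn}.npy',im)
    if crop: im=im[crop[1]:crop[3],crop[0]:crop[2]]
    cv2.imwrite(f'pics/{fn}.png',cv2.resize(im,None,fx=s,fy=s,interpolation=cv2.INTER_CUBIC));return e
E
python3 - <<'E'
from h import *
for n in ['side','top','wrist']:
    e=snap(n,n+'0'); c,Rm,t=e; print(n,-Rm.T@t,Rm[2],c['vertical_fov'])
print(env.get_state())
E
```

```text
side [0.43135807 0.98166995 0.76069088] [ 0.17698472 -0.8367842  -0.51813956] 55.688777146470905
top [0.42833413 0.02892261 1.14258967] [ 0.1972195   0.00484725 -0.98034737] 57.21194924575221
wrist [0.10765919 0.57064319 0.37295086] [ 0.29027533 -0.09906745 -0.95180138] 65.5005943482419
{'clock': 0.15, 'joint_pos': array([ 1.10541945e+00,  3.13868970e-01,  4.52283690e-02,  1.30365125e+00,
       -2.14241690e-05,  1.43120929e+00]), 'qvel': array([-3.47812110e-04, -2.99106897e-03,  5.48104941e-03,  6.67614588e-05,
        3.64699709e-04, -3.28193100e-04]), 'tau': array([ 2.06819204e-03, -4.81065989e+01,  2.98814213e+01,  1.38783178e-02,
       -1.53147193e-04,  8.98260453e-06]), 'tcp_pos': array([0.18385461, 0.54437984, 0.23058564]), 'orientation': array([-2.12525914e-04,  1.62175427e-01,  9.86761659e-01, -7.17006453e-04]), 'wrist_force': array([ 0.16461665, -0.77840521, -0.56620269]), 'ft_torque': array([-0.0016564 , -0.02144312,  0.03265721]), 'grip_force': 0.0, 'finger_gap': 0.08556492924443576}
```

View pics/top0.png

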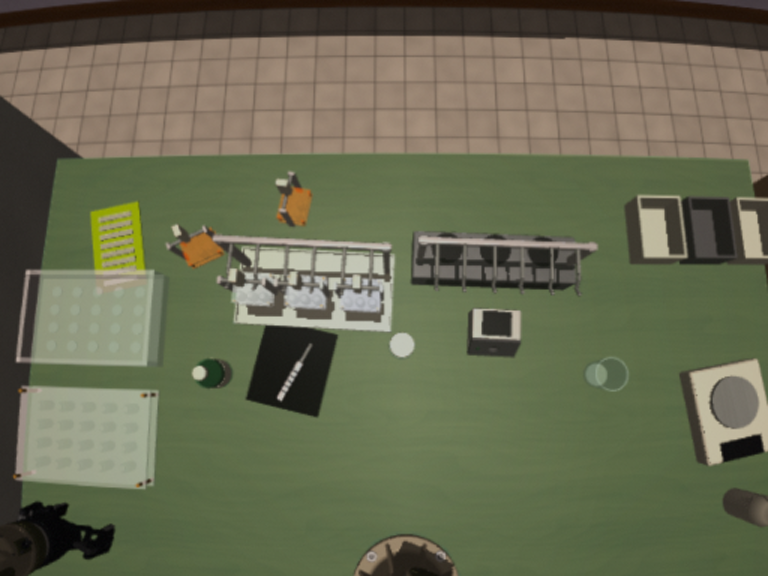

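View pics/side0.png

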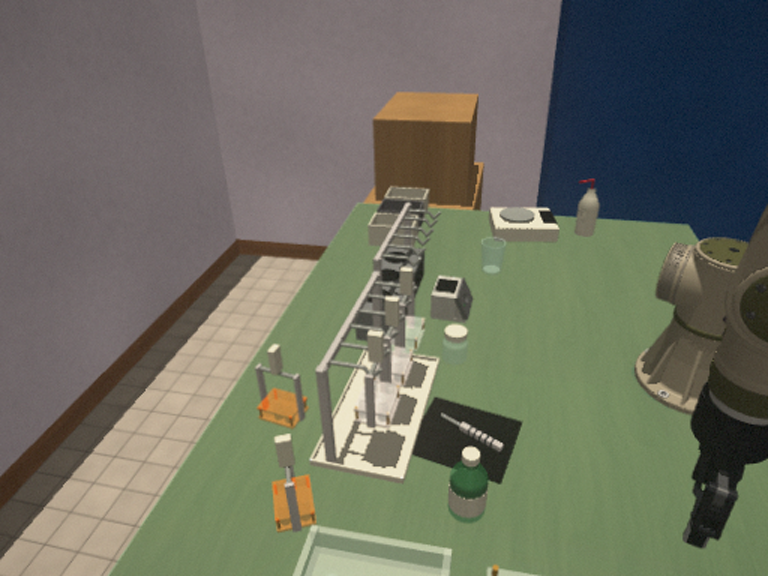

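The top view shows three carriers on the draining stand (tabs near raw px (155,185), (195,185), (230,185)). The dryer is empty at (280–390,160–195), and the orange look-alikes lie to the left. The side view agrees. Next I zoom in to measure.

```bash
python3 - <<'E'
from h import *
im=np.load('pics/top0.npy')
def cr(im,b,s,fn):
    o=cv2.resize(im[b[1]:b[3],b[0]:b[2]],None,fx=s,fy=s,interpolation=cv2.INTER_CUBIC)
    for u in range((b[0]+9)//10*10,b[2],10): cv2.line(o,(int((u-b[0]+.5)*s),0),(int((u-b[0]+.5)*s),5 if u%50 else 14),(0,0,255),1)
    for v in range((b[1]+9)//10*10,b[3],10): cv2.line(o,(0,int((v-b[1]+.5)*s)),(5 if v%50 else 14,int((v-b[1]+.5)*s)),(0,0,255),1)
    return o
a=cr(im,(140,150,280,210),5.7,'');b=cr(im,(270,150,410,210),5.7,'')
cv2.imwrite('pics/topz.png',np.vstack([a[:300],b[:300]])[:600])
s=np.load('pics/side0.npy')
cv2.imwrite('pics/sidez.png',cr(s,(205,120,320,320),3,''))
cv2.imwrite('pics/sidez.png',np.hstack([cr(s,(200,190,300,280),5.5,'')[:495],cr(s,(240,120,300,200),4.,'')[:320].repeat(1,0)] ) if 0 else cr(s,(195,120,335,225),5.7,''))
E
```

```text
(no output)
```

View pics/topz.png

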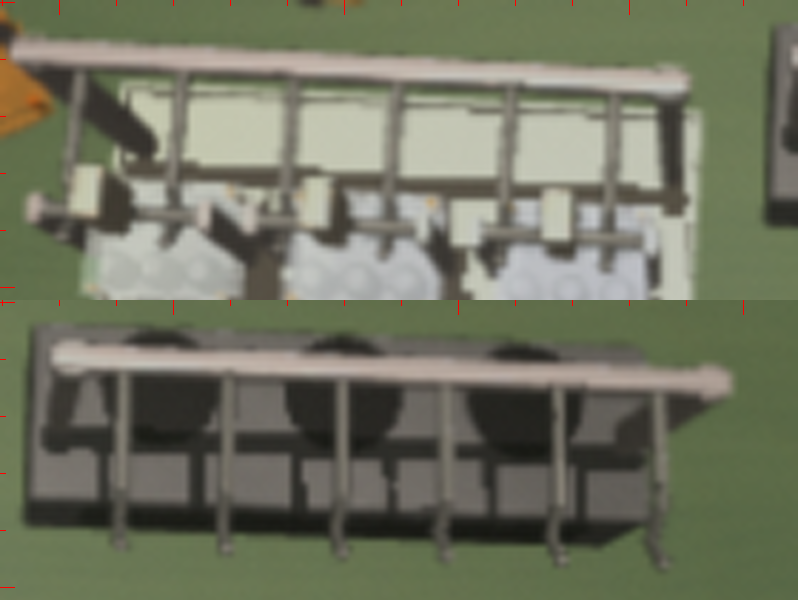

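View pics/sidez.png

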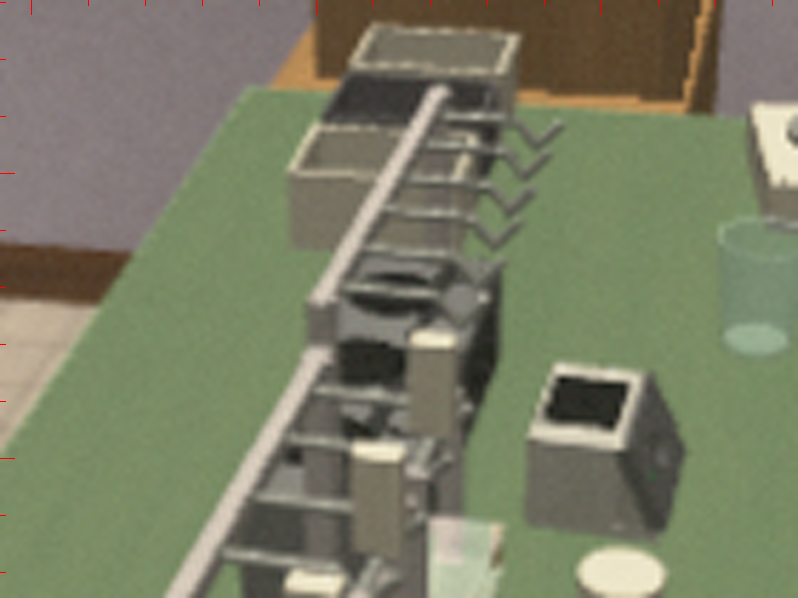

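```bash
python3 - <<'E'
from h import *
f=lambda P,o:np.array(P,float)/5.7+o-.5
e=ext('top')
tabs=px2w('top',f([(88,191),(317,202),(556,214)],(140,150)),.263,e)
print('tabs',tabs.round(4))
tips=px2w('top',f([(120,245),(225,249),(341,254),(444,257),(560,260),(662,266)],(270,150)),.216,e)
print('tips',tips.round(4))
mid=(tips[0::2]+tips[1::2])/2; print('pairgap',np.linalg.norm(tips[0::2]-tips[1::2],axis=1)); 
for nm,p in (('tab',tabs),('dry',mid)):
    d=p[0]-p[2]; print(nm,'yaw of +y dir',np.degrees(np.arctan2(-d[0],d[1])),np.linalg.norm(d))
d=mid[0]-mid[2];d/=np.linalg.norm(d);x=np.array([d[1],-d[0],0]);print('dry hooks(left to right)',(mid+x*.014).round(4))
rail=px2w('top',f([(75,355-300),(715,380-300)],(270,150)),.216,e);print('rail',rail, (rail-mid[0])@x)
# drain rail
rd=px2w('top',f([(30,48),(670,80)],(140,150)),.216,e);print(rd)
# side check
for i,P in enumerate(tabs): print(w2px('side',P), (w2px('side',P)-[195,120]+.5)*5.7)
for P in tips: print('tip side',(w2px('side',P)[0]-[195,120]+.5)*5.7)
print(px2w('top',f([],(0,0)) if 0 else [(329.5,232.5)],.042,e), 'recess rough')
print('jar',px2w('top',[(267.5,229.5)],.075,e),'bottle',px2w('top',[(132.5,249)],.13,e),'beak',px2w('top',[(408,249.5)],.09,e))
print('stylus tip,end',px2w('top',[(207,230),(187,266)],.0085,e))
E
```

```text
tabs [[0.602  0.3006 0.263 ]
 [0.5969 0.1958 0.263 ]
 [0.5914 0.0884 0.263 ]]
tips [[ 0.5852 -0.0514  0.216 ]
 [ 0.5832 -0.1007  0.216 ]
 [ 0.5807 -0.1554  0.216 ]
 [ 0.5791 -0.2042  0.216 ]
 [ 0.5775 -0.2597  0.216 ]
 [ 0.5744 -0.3089  0.216 ]]
pairgap [0.04931063 0.04885974 0.04929245]
tab yaw of +y dir -2.8786706807565343 0.21244680222369114
dry yaw of +y dir -2.2613879612171095 0.2083434248872414
dry hooks(left to right) [[ 0.5982 -0.0766  0.216 ]
 [ 0.5939 -0.1803  0.216 ]
 [ 0.5899 -0.2848  0.216 ]]
rail [[ 0.67714121 -0.03162045  0.216     ]
 [ 0.66523742 -0.34185946  0.216     ]] [0.09114846 0.09149548]
[[0.68195228 0.3481329  0.216     ]
 [0.66490601 0.03807317 0.216     ]]
[[250.22916642 220.71647456]] [[317.65624861 576.93390499]]
[[261.13361007 197.90349734]] [[379.8115774  446.89993484]]
[[270.51547991 178.49151581]] [[433.28823547 336.2516401 ]]
tip side [487.59051885 292.98381729]
tip side [503.88952989 254.92668684]
tip side [521.19922623 215.6657651 ]
tip side [534.58120404 182.83082725]
tip side [548.55019558 147.93593486]
tip side [562.57724764 119.10973635]
[[ 0.4878632  -0.18615475  0.042     ]] recess rough
jar [[0.49585588 0.00777308 0.075     ]] bottle [[0.43445092 0.39785332 0.13      ]] beak [[ 0.43178466 -0.41401406  0.09      ]]
stylus tip,end [[0.49819637 0.20081842 0.0085    ]
 [0.38388596 0.26208567 0.0085    ]]
```

>>> servo_tool(increments=[{"roll": -5.2, "z": -30, "grip": 0}, {"roll": -5.2, "z": -30, "grip": 0}, {"roll": -5.3, "z": -30, "grip": 0}], grip_force=100)

```text
invalid input at $.increments[0]: expected keys grip, x, y, z, roll
```

```bash
cat >> h.py <<'E'
TH={'drain':-2.9,'dry':-2.2}
TGT=dict(d3=(.602,.3006),d2=(.5969,.1958),d1=(.5914,.0884),h3=(.597,-.0766),h2=(.5928,-.1803),h1=(.5888,-.2848))
def go(P,yaw=None,st=None):
    """tool-frame mm shift to world P and roll deg so that stand yaw is met"""
    st=st or env.get_state();w,x,y,z=st['orientation'];Rm=R.from_quat([x,y,z,w]).as_matrix()
    d=Rm.T@(np.array(P)-st['tcp_pos'])*1000
    cur=np.degrees(np.arctan2(-Rm[1,0],-Rm[0,0]))
    print('shift',d.round(1),'roll',None if yaw is None else round(-(yaw-cur),2),'cur yaw',round(cur,2),'tilt',np.degrees(np.arccos(-Rm[2,2])).round(2),'tcp',np.round(st['tcp_pos'],4),'F',np.round(st['wrist_force'],1),'t',round(st['clock'],1))
E
python3 -c "
from h import *
go((.5914,.0884,.32),-2.9)"
```

```text
shift [-532.  -301.7  -89.1] roll -15.77 cur yaw -18.67 tilt 0.09 tcp [0.1839 0.5444 0.2306] F [ 0.2 -0.8 -0.6] t 0.1
```

All keys needed.

>>> servo_tool(increments=[{"grip": 0, "x": 0, "y": 0, "z": -30, "roll": -5.2}, {"grip": 0, "x": 0, "y": 0, "z": -30, "roll": -5.3}, {"grip": 0, "x": 0, "y": 0, "z": -30, "roll": -5.3}], grip_force=100)

```text
clock: 0.4
tcp_pos: [0.1837, 0.5441, 0.3215]
orientation: [-0.001, 0.023, 1.0, -0.001]
wrist_force: [0.9, -0.4, 0.5]
finger_gap: 0.0856
grip_force: 0.0
```

>>> servo_tool(increments=[{"grip": 0, "x": -27, "y": -29, "z": 0, "roll": 0}, {"grip": 0, "x": -27, "y": -29, "z": 0, "roll": 0}, {"grip": 0, "x": -27, "y": -29, "z": 0, "roll": 0}, {"grip": 0, "x": -27, "y": -29, "z": 0, "roll": 0}, {"grip": 0, "x": -27, "y": -29, "z": 0, "roll": 0}])

```text
clock: 0.82
tcp_pos: [0.3122, 0.3917, 0.3212]
orientation: [-0.0, 0.025, 1.0, -0.0]
wrist_force: [0.0, 0.6, 0.4]
finger_gap: 0.0854
grip_force: 0.0
```

>>> servo_tool(increments=[{"grip": 0, "x": -27, "y": -29, "z": 0, "roll": 0}, {"grip": 0, "x": -27, "y": -29, "z": 0, "roll": 0}, {"grip": 0, "x": -27, "y": -29, "z": 0, "roll": 0}, {"grip": 0, "x": -27, "y": -29, "z": 0, "roll": 0}, {"grip": 0, "x": -27, "y": -29, "z": 0, "roll": 0}])

```text
clock: 1.23
tcp_pos: [0.44, 0.2399, 0.3212]
orientation: [-0.0, 0.025, 1.0, 0.0]
wrist_force: [-0.1, 0.8, -0.1]
finger_gap: 0.0855
grip_force: 0.0
```

```bash
python3 -c "
from h import *
go((.5914,.0884,.32),-2.9)"
```

```text
shift [-158.8 -143.7    1.2] roll 0.03 cur yaw -2.87 tilt 0.01 tcp [0.44   0.2399 0.3212] F [-0.1  0.8 -0.1] t 1.2
```

>>> servo_tool(increments=[{"grip": 0, "x": -20, "y": -29, "z": 0, "roll": 0}, {"grip": 0, "x": -20, "y": -29, "z": 0, "roll": 0}, {"grip": 0, "x": -20, "y": -29, "z": 0, "roll": 0}, {"grip": 0, "x": -20, "y": -29, "z": 0, "roll": 0}, {"grip": 0, "x": -10, "y": -27.7, "z": 0, "roll": 0}])

```text
clock: 1.65
tcp_pos: [0.5235, 0.0916, 0.3205]
orientation: [-0.0, 0.025, 1.0, -0.0]
wrist_force: [0.7, 0.1, -0.6]
finger_gap: 0.0853
grip_force: 0.0
```

```bash
python3 - <<'E'
from h import *
go((.5914,.0884,.32),-2.9)
e=snap('wrist','w1')
for n in ('d1','d2','h3'):
    P=TGT[n]+((.263,) if n[0]=='d' else (.205,)); print(n,w2px('wrist',P,e)*1.5)
E
```

```text
shift [-68.    0.3   0.5] roll -0.02 cur yaw -2.92 tilt 0.01 tcp [0.5235 0.0916 0.3205] F [ 0.7  0.1 -0.6] t 1.6
d1 [[378.61142242 430.37198161]]
d2 [[577.40282326 427.93024765]]
h3 [[137.04689291 390.91110423]]
```

View pics/w1.png

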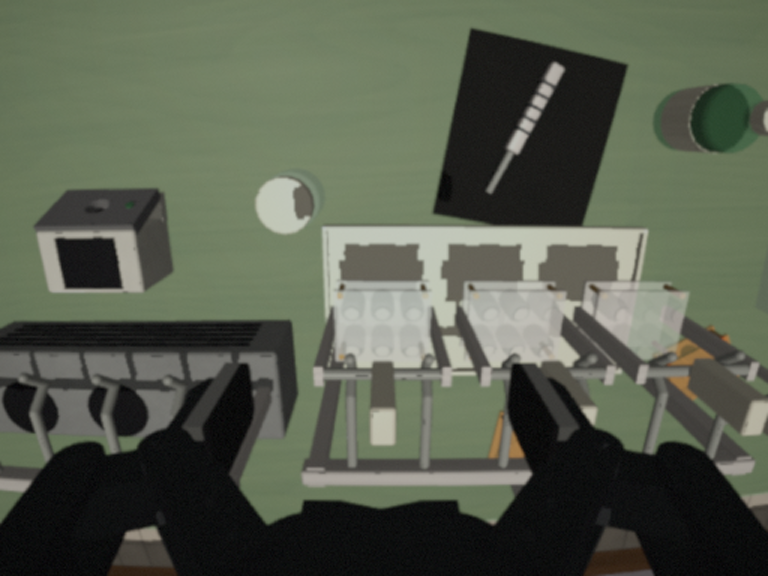

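The wrist view puts the right-most carrier's tab top at display px (383,426), against (379,430) predicted, so it agrees to about 2 mm. Three carriers are visible, and the stylus is at (490–560,65–190). Grasping carrier 1.

>>> servo_tool(increments=[{"grip": 0, "x": -30, "y": 0.5, "z": 0, "roll": 0}, {"grip": 0, "x": -30, "y": 0.5, "z": 0, "roll": 0}, {"grip": 0, "x": -7, "y": 0, "z": 20, "roll": 0}, {"grip": 0, "x": 0, "y": 0, "z": 30, "roll": 0}, {"grip": 0, "x": 0, "y": 0, "z": 30, "roll": 0}])

```text
clock: 2.12
tcp_pos: [0.5901, 0.0912, 0.2403]
orientation: [0.001, 0.025, 1.0, 0.0]
wrist_force: [0.3, -0.1, -1.0]
finger_gap: 0.0856
grip_force: 0.0
```

>>> servo_tool(increments=[{"grip": 0, "x": 0, "y": 0, "z": 12, "roll": 0}, {"grip": 0.5, "x": 0, "y": 0, "z": 0, "roll": 0}, {"grip": 0.7, "x": 0, "y": 0, "z": 0, "roll": 0}, {"grip": 0.85, "x": 0, "y": 0, "z": 0, "roll": 0}, {"grip": 1, "x": 0, "y": 0, "z": 0, "roll": 0}])

```text
clock: 2.53
tcp_pos: [0.5898, 0.0914, 0.2311]
orientation: [0.001, 0.025, 1.0, 0.0]
wrist_force: [0.9, 1.0, 0.1]
finger_gap: 0.039
grip_force: 0.0
```

>>> servo_tool(increments=[{"grip": 1, "x": 0, "y": 0, "z": 0, "roll": 0}, {"grip": 1, "x": 0, "y": 0, "z": 0, "roll": 0}, {"grip": 1, "x": 0, "y": 0, "z": 0, "roll": 0}, {"grip": 1, "x": 0, "y": 0, "z": 0, "roll": 0}, {"grip": 1, "x": 0, "y": 0, "z": 0, "roll": 0}])

```text
clock: 2.95
tcp_pos: [0.5896, 0.0909, 0.2309]
orientation: [0.001, 0.025, 1.0, -0.0]
wrist_force: [-1.3, -1.4, 5.5]
finger_gap: 0.0126
grip_force: 97.4
```

```bash
python3 - <<'E'
from h import *
go((.5905,.0895,.228),-2.9)
E
```

```text
shift [-1.  -1.4  2.9] roll 0.01 cur yaw -2.89 tilt 0.16 tcp [0.5896 0.0909 0.2309] F [-1.3 -1.4  5.5] t 3.0
```

>>> servo_tool(increments=[{"grip": 1, "x": 0, "y": 0, "z": -5, "roll": 0}, {"grip": 1, "x": 0, "y": 0, "z": -8, "roll": 0}, {"grip": 1, "x": 0, "y": 0, "z": -8, "roll": 0}, {"grip": 1, "x": 0, "y": 0, "z": -4, "roll": 0}, {"grip": 1, "x": 0, "y": 0, "z": 0, "roll": 0}])

```text
clock: 3.37
tcp_pos: [0.5895, 0.0914, 0.2557]
orientation: [0.001, 0.025, 1.0, 0.0]
wrist_force: [0.5, 0.2, -3.2]
finger_gap: 0.0122
grip_force: 97.4
```

```bash
python3 - <<'E'
from h import *
go((.5905,.0895,.228),-2.9)
snap('side','s1',(195,140,335,245),5.5)
E
```

```text
shift [-1.  -1.9 27.7] roll 0.04 cur yaw -2.86 tilt 0.12 tcp [0.5895 0.0914 0.2557] F [ 0.5  0.2 -3.2] t 3.4
```

View pics/s1.png

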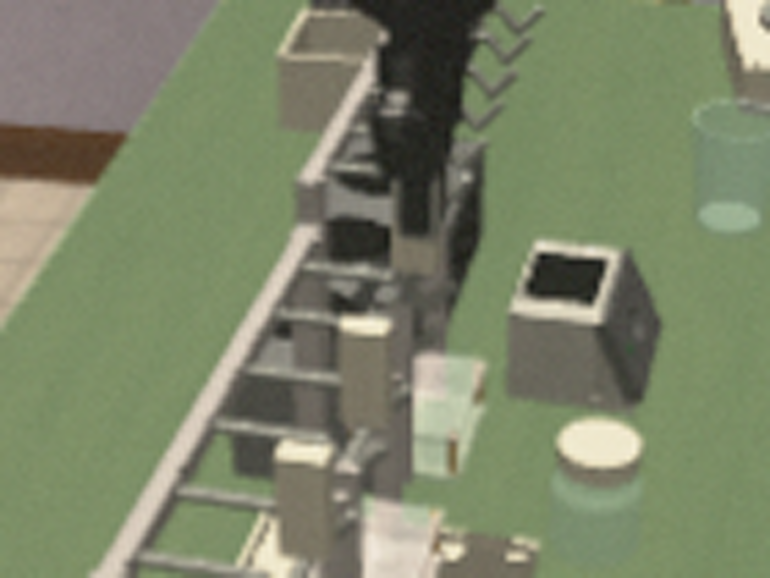

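Carrier 1 is lifted: the tab at (415,225) is in the fingers and the wrist force is about 3 N. Drawing it out.

>>> servo_tool(increments=[{"grip": 1, "x": 8, "y": 0, "z": 0, "roll": 0}, {"grip": 1, "x": 15, "y": 0, "z": 0, "roll": 0}, {"grip": 1, "x": 20, "y": 0, "z": 0, "roll": 0}, {"grip": 1, "x": 20, "y": 0, "z": 0, "roll": 0}, {"grip": 1, "x": 15, "y": 0, "z": 0, "roll": 0}])

```text
clock: 3.83
tcp_pos: [0.5084, 0.0953, 0.2536]
orientation: [-0.001, 0.025, 1.0, 0.0]
wrist_force: [0.3, 0.3, -2.0]
finger_gap: 0.0122
grip_force: 97.5
```

>>> servo_tool(increments=[{"grip": 1, "x": 10, "y": 0, "z": 0, "roll": 0}, {"grip": 1, "x": 4, "y": -8, "z": 0, "roll": 0}, {"grip": 1, "x": 0, "y": -15, "z": 0, "roll": 0}, {"grip": 1, "x": 0, "y": -20, "z": 0, "roll": 0}, {"grip": 1, "x": 0, "y": -25, "z": 0, "roll": 0}])

```text
clock: 4.25
tcp_pos: [0.4938, 0.0275, 0.2543]
orientation: [0.0, 0.024, 1.0, 0.0]
wrist_force: [0.1, -0.1, -2.4]
finger_gap: 0.0124
grip_force: 97.5
```

>>> servo_tool(increments=[{"grip": 1, "x": 0, "y": -25, "z": 0, "roll": 0}, {"grip": 1, "x": 0, "y": -25, "z": 0, "roll": 0}, {"grip": 1, "x": 0, "y": -25, "z": 0, "roll": 0}, {"grip": 1, "x": 0, "y": -25, "z": 0, "roll": 0}, {"grip": 1, "x": 0, "y": -25, "z": 0, "roll": 0}])

```text
clock: 4.67
tcp_pos: [0.4873, -0.0988, 0.2542]
orientation: [0.0, 0.025, 1.0, -0.0]
wrist_force: [0.3, 0.3, -3.0]
finger_gap: 0.0121
grip_force: 97.5
```

>>> servo_tool(increments=[{"grip": 1, "x": 0, "y": -25, "z": 0, "roll": 0}, {"grip": 1, "x": 0, "y": -25, "z": 0, "roll": 0}, {"grip": 1, "x": 0, "y": -25, "z": 0, "roll": -0.7}, {"grip": 1, "x": 0, "y": -25, "z": 0, "roll": 0}, {"grip": 1, "x": 0, "y": -20, "z": 0, "roll": 0}])

```text
clock: 5.08
tcp_pos: [0.4817, -0.2195, 0.254]
orientation: [0.0, 0.02, 1.0, -0.0]
wrist_force: [-0.6, 0.7, -2.5]
finger_gap: 0.0125
grip_force: 97.7
```

```bash
python3 - <<'E'
from h import *
go((.5888,-.2848,.2557),-2.2)
e=snap('wrist','w2')
P=np.array(TGT['h1']+(.205,));e0=e
x=np.array([np.cos(np.radians(2.2)),-np.sin(np.radians(2.2)),0]);y=np.array([-x[1],x[0],0])
for s in(-1,1): print('tip',w2px('wrist',P-.014*x+s*.025*y+[0,0,.011],e)*1.5)
E
```

```text
shift [-109.6  -61.1   -1.6] roll -0.04 cur yaw -2.24 tilt 0.05 tcp [ 0.4817 -0.2195  0.254 ] F [-0.6  0.7 -2.5] t 5.1
tip [[212.73049591 495.32178316]]
tip [[307.97162165 497.51345642]]
```

View pics/w2.png

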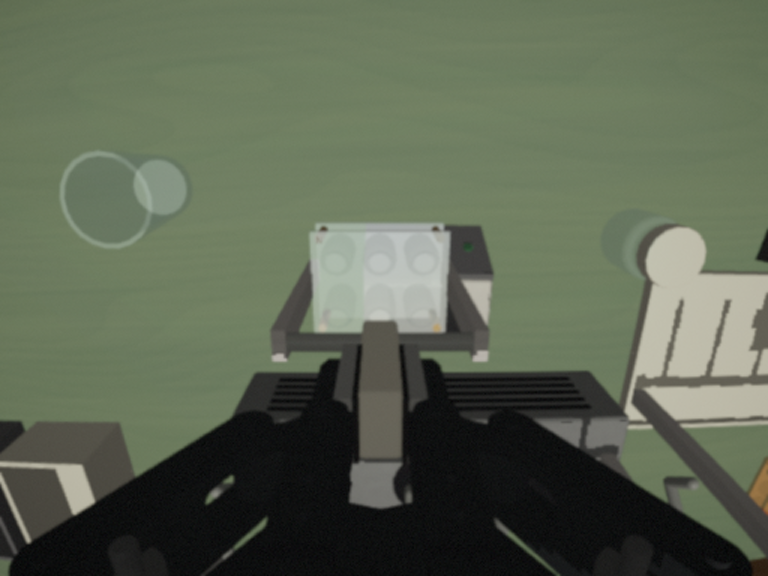

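>>> servo_tool(increments=[{"grip": 1, "x": 0, "y": -20, "z": 0, "roll": 0}, {"grip": 1, "x": 0, "y": -20, "z": 0, "roll": 0}, {"grip": 1, "x": 0, "y": -14, "z": 0, "roll": 0}, {"grip": 1, "x": -5, "y": -6.3, "z": 0, "roll": 0}, {"grip": 1, "x": -12, "y": 0, "z": 0, "roll": 0}])

```text
clock: 5.55
tcp_pos: [0.4959, -0.2793, 0.2541]
orientation: [-0.0, 0.02, 1.0, 0.0]
wrist_force: [-0.5, -0.3, -2.6]
finger_gap: 0.0126
grip_force: 98.6
```

>>> servo_tool(increments=[{"grip": 1, "x": -18, "y": 0, "z": 0, "roll": 0}, {"grip": 1, "x": -20, "y": 0, "z": 0, "roll": 0}, {"grip": 1, "x": -20, "y": 0, "z": 0, "roll": 0}, {"grip": 1, "x": -16, "y": 0, "z": 0, "roll": 0}, {"grip": 1, "x": -10, "y": 0, "z": 0, "roll": 0}])

```text
clock: 5.97
tcp_pos: [0.5825, -0.2804, 0.2536]
orientation: [0.0, 0.018, 1.0, 0.0]
wrist_force: [-0.8, -0.1, -1.7]
finger_gap: 0.0125
grip_force: 98.5
```

>>> servo_tool(increments=[{"grip": 1, "x": -6, "y": 0, "z": 0, "roll": 0}, {"grip": 1, "x": -2.5, "y": 0, "z": 0, "roll": 0}, {"grip": 1, "x": 0, "y": 0, "z": 0, "roll": 0}])

```text
clock: 6.22
tcp_pos: [0.5894, -0.2808, 0.2538]
orientation: [-0.0, 0.019, 1.0, 0.0]
wrist_force: [0.3, -0.9, -3.8]
finger_gap: 0.0128
grip_force: 98.6
```

```bash
python3 - <<'E'
from h import *
go((.589,-.284,.231),-2.2)
snap('side','s2',(195,100,335,205),5.5)
E
```

```text
shift [ 0.2 -3.2 22.8] roll 0.07 cur yaw -2.13 tilt 0.04 tcp [ 0.5894 -0.2808  0.2538] F [ 0.3 -0.9 -3.8] t 6.2
```

View pics/s2.png

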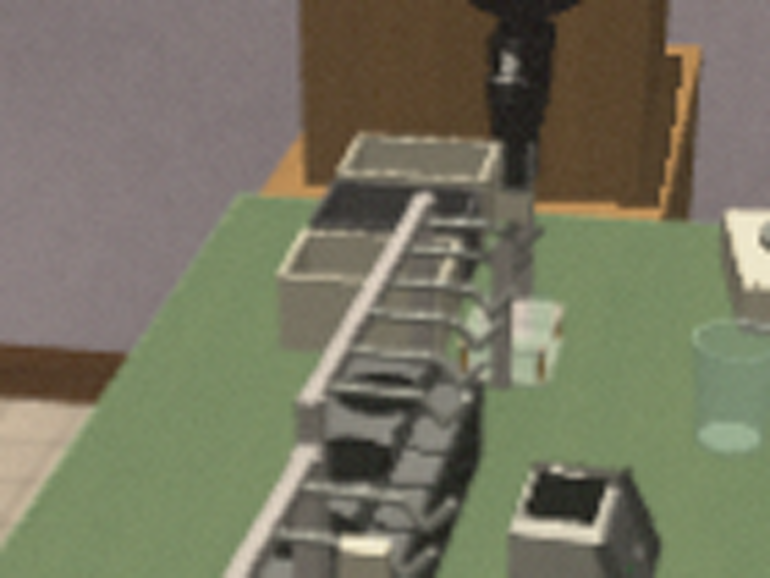

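The carrier is level above its place, with the bar near (515,240) over the prong tips. I correct y, then lower it.

>>> servo_tool(increments=[{"grip": 1, "x": 0, "y": -3, "z": 0, "roll": 0}, {"grip": 1, "x": 0, "y": 0, "z": 6, "roll": 0}, {"grip": 1, "x": 0, "y": 0, "z": 7, "roll": 0}, {"grip": 1, "x": 0, "y": 0, "z": 5, "roll": 0}, {"grip": 1, "x": 0, "y": 0, "z": 0, "roll": 0}])

```text
clock: 6.68
tcp_pos: [0.588, -0.2838, 0.2344]
orientation: [-0.001, 0.019, 1.0, 0.001]
wrist_force: [-0.0, -0.3, -3.0]
finger_gap: 0.0129
grip_force: 98.6
```

>>> servo_tool(increments=[{"grip": 1, "x": 0, "y": 0, "z": 2, "roll": 0}, {"grip": 1, "x": 0, "y": 0, "z": 2, "roll": 0}, {"grip": 1, "x": 0, "y": 0, "z": 0, "roll": 0}])

```text
clock: 6.93
tcp_pos: [0.5893, -0.2842, 0.2323]
orientation: [0.001, 0.019, 1.0, -0.0]
wrist_force: [1.1, -1.1, -1.7]
finger_gap: 0.0125
grip_force: 98.9
```

>>> servo_tool(increments=[{"grip": 1, "x": 0, "y": 0, "z": 1.5, "roll": 0}, {"grip": 1, "x": 0, "y": 0, "z": 0.5, "roll": 0}, {"grip": 1, "x": 0, "y": 0, "z": 0, "roll": 0}])

```text
clock: 7.18
tcp_pos: [0.5898, -0.2844, 0.2312]
orientation: [0.001, 0.019, 1.0, -0.0]
wrist_force: [2.5, 0.0, 0.9]
finger_gap: 0.0129
grip_force: 99.3
```

```bash
python3 - <<'E'
from h import *
go((.589,-.284,.231),-2.2)
snap('side','s3',(215,100,315,175),7)
E
```

```text
shift [0.9 0.4 0.2] roll 0.04 cur yaw -2.16 tilt 0.16 tcp [ 0.5898 -0.2844  0.2312] F [2.5 0.  0.9] t 7.2
```

View pics/s3.png

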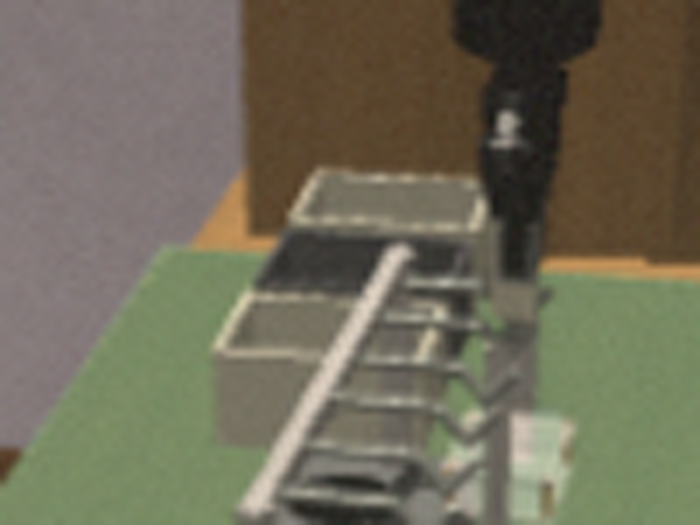

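The bar end at (515,325) lies in the V, the rest height is reached and the weight is off the tool. Releasing.

>>> servo_tool(increments=[{"grip": 0.9, "x": 0, "y": 0, "z": 0, "roll": 0}, {"grip": 0.7, "x": 0, "y": 0, "z": 0, "roll": 0}, {"grip": 0.5, "x": 0, "y": 0, "z": 0, "roll": 0}, {"grip": 0.4, "x": 0, "y": 0, "z": 0, "roll": 0}, {"grip": 0.4, "x": 0, "y": 0, "z": 0, "roll": 0}])

```text
clock: 7.65
tcp_pos: [0.5883, -0.284, 0.2298]
orientation: [-0.001, 0.019, 1.0, 0.0]
wrist_force: [0.4, 0.5, -0.9]
finger_gap: 0.051
grip_force: 0.0
```

>>> servo_tool(increments=[{"grip": 0.3, "x": 0, "y": 0, "z": -10, "roll": 0}, {"grip": 0.2, "x": 0, "y": 0, "z": -25, "roll": 0}, {"grip": 0.1, "x": 0, "y": 0, "z": -30, "roll": 0}, {"grip": 0, "x": 10, "y": 5, "z": -25, "roll": 0}, {"grip": 0, "x": 10, "y": 30, "z": 0, "roll": 0.7}])

```text
clock: 8.07
tcp_pos: [0.5716, -0.2528, 0.3257]
orientation: [0.004, 0.027, 1.0, -0.003]
wrist_force: [0.4, 0.1, 0.9]
finger_gap: 0.0859
grip_force: 0.0
```

>>> servo_tool(increments=[{"grip": 0, "x": 10, "y": 36, "z": 0, "roll": 0}, {"grip": 0, "x": 10, "y": 36, "z": 0, "roll": 0}, {"grip": 0, "x": 10, "y": 36, "z": 0, "roll": 0}, {"grip": 0, "x": 10, "y": 36, "z": 0, "roll": 0}, {"grip": 0, "x": 0, "y": 36, "z": 0, "roll": 0}])

```text
clock: 8.48
tcp_pos: [0.5375, -0.0651, 0.3217]
orientation: [0.0, 0.025, 1.0, -0.0]
wrist_force: [0.1, -0.8, 0.4]
finger_gap: 0.0854
grip_force: 0.0
```

>>> servo_tool(increments=[{"grip": 0, "x": 0, "y": 36, "z": 0, "roll": 0}, {"grip": 0, "x": 0, "y": 36, "z": 0, "roll": 0}, {"grip": 0, "x": 0, "y": 36, "z": 0, "roll": 0}, {"grip": 0, "x": 0, "y": 36, "z": 0, "roll": 0}, {"grip": 0, "x": 0, "y": 36, "z": 0, "roll": 0}])

```text
clock: 8.9
tcp_pos: [0.548, 0.1148, 0.3213]
orientation: [0.0, 0.025, 1.0, -0.0]
wrist_force: [-0.2, -0.8, 0.2]
finger_gap: 0.0855
grip_force: 0.0
```

```bash
python3 - <<'E'
from h import *
go((.5969,.1963,.32),-2.9)
e=ext('wrist');w=env.read_camera('wrist')[:,:,::-1]
print(w2px('wrist',[(.5969,.1963,.263)],e))
snap('top','t3')
t=np.load('pics/t3.npy')
a=cv2.resize(t[140:215,135:395],None,fx=3,fy=3,interpolation=cv2.INTER_CUBIC)
b=cv2.resize(w[210:330,130:390],None,fx=3,fy=3,interpolation=cv2.INTER_CUBIC)
cv2.imwrite('pics/c3.png',np.vstack([a,b]))
p=px2w('top',[(0,0)],.263) 
print('h1 tab predicted crop px',(w2px('top',(.5888,-.2848,.263))-[135,140]+.5)*3)
E
```

```text
shift [-44.7  83.8   1.4] roll 0.03 cur yaw -2.87 tilt 0.06 tcp [0.548  0.1148 0.3213] F [-0.2 -0.8  0.2] t 8.9
[[359.28495259 260.37307899]]
h1 tab predicted crop px [[743.84237224 144.9005608 ]]
```

View pics/c3.png

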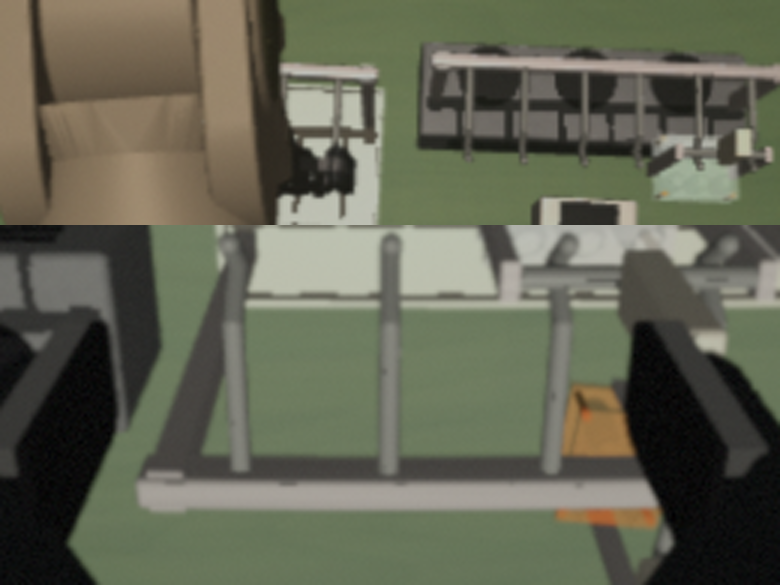

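Carrier 1 hangs at its dryer place: the tab is at (743,142) in the top crop, within about 3 mm. Carrier 2's tab is just behind the right finger. Next carrier 2, same moves.

>>> servo_tool(increments=[{"grip": 0, "x": -10, "y": 28, "z": 0, "roll": 0}, {"grip": 0, "x": -10, "y": 28, "z": 0, "roll": 0}, {"grip": 0, "x": -12, "y": 22, "z": 0, "roll": 0}, {"grip": 0, "x": -12, "y": 6.2, "z": 0, "roll": 0}, {"grip": 0, "x": 0, "y": 0, "z": 0, "roll": 0}])

```text
clock: 9.42
tcp_pos: [0.598, 0.196, 0.3197]
orientation: [0.0, 0.024, 1.0, -0.0]
wrist_force: [-0.5, -1.0, -0.6]
finger_gap: 0.0853
grip_force: 0.0
```

```bash
python3 - <<'E'
from h import *
go((.596,.1965,.231),-2.9)
E
```

```text
shift [ 2.   0.4 88.7] roll 0.12 cur yaw -2.78 tilt 0.01 tcp [0.598  0.196  0.3197] F [-0.5 -1.  -0.6] t 9.4
```

>>> servo_tool(increments=[{"grip": 0, "x": 1.5, "y": 0.3, "z": 20, "roll": 0}, {"grip": 0, "x": 0, "y": 0, "z": 30, "roll": 0}, {"grip": 0, "x": 0, "y": 0, "z": 28, "roll": 0}, {"grip": 0, "x": 0, "y": 0, "z": 10.5, "roll": 0}, {"grip": 0.5, "x": 0, "y": 0, "z": 0, "roll": 0}])

```text
clock: 9.83
tcp_pos: [0.5929, 0.1939, 0.2291]
orientation: [-0.003, 0.026, 1.0, -0.001]
wrist_force: [0.5, 0.2, 0.3]
finger_gap: 0.0755
grip_force: 0.0
```

>>> servo_tool(increments=[{"grip": 0.7, "x": 0, "y": 0, "z": 0, "roll": 0}, {"grip": 0.85, "x": 0, "y": 0, "z": 0, "roll": 0}, {"grip": 1, "x": 0, "y": 0, "z": 0, "roll": 0}, {"grip": 1, "x": 0, "y": 0, "z": 0, "roll": 0}, {"grip": 1, "x": 0, "y": 0, "z": 0, "roll": 0}])

```text
clock: 10.25
tcp_pos: [0.5958, 0.1962, 0.2333]
orientation: [0.001, 0.025, 1.0, 0.001]
wrist_force: [1.0, 5.4, 0.5]
finger_gap: 0.0128
grip_force: 69.0
```

>>> servo_tool(increments=[{"grip": 1, "x": 0, "y": 0, "z": 0, "roll": 0}, {"grip": 1, "x": 0, "y": 0, "z": 0, "roll": 0}, {"grip": 1, "x": 0, "y": 0, "z": 0, "roll": 0}])

```text
clock: 10.5
tcp_pos: [0.5958, 0.1956, 0.2334]
orientation: [0.002, 0.025, 1.0, 0.0]
wrist_force: [0.3, 0.5, 5.3]
finger_gap: 0.0128
grip_force: 97.7
```

>>> servo_tool(increments=[{"grip": 1, "x": 0, "y": 0, "z": -5, "roll": 0}, {"grip": 1, "x": 0, "y": 0, "z": -8, "roll": 0}, {"grip": 1, "x": 0, "y": 0, "z": -8, "roll": 0}, {"grip": 1, "x": 0, "y": 0, "z": -4, "roll": 0}, {"grip": 1, "x": 0, "y": 0, "z": 0, "roll": 0}])

```text
clock: 10.92
tcp_pos: [0.5956, 0.1955, 0.2582]
orientation: [0.001, 0.025, 1.0, 0.0]
wrist_force: [-0.6, -0.2, -2.1]
finger_gap: 0.0123
grip_force: 97.5
```

>>> servo_tool(increments=[{"grip": 1, "x": 8, "y": 0, "z": 0, "roll": 0}, {"grip": 1, "x": 15, "y": 0, "z": 0, "roll": 0}, {"grip": 1, "x": 20, "y": 0, "z": 0, "roll": 0}, {"grip": 1, "x": 20, "y": 0, "z": 0, "roll": 0}, {"grip": 1, "x": 15, "y": 0, "z": 0, "roll": 0}])

```text
clock: 11.33
tcp_pos: [0.5146, 0.1992, 0.2562]
orientation: [-0.001, 0.025, 1.0, -0.0]
wrist_force: [-0.1, 0.0, -2.3]
finger_gap: 0.0119
grip_force: 97.5
```

>>> servo_tool(increments=[{"grip": 1, "x": 10, "y": 0, "z": 0, "roll": 0}, {"grip": 1, "x": 4, "y": -8, "z": 0, "roll": 0}, {"grip": 1, "x": 0, "y": -15, "z": 0, "roll": 0}, {"grip": 1, "x": 0, "y": -20, "z": 0, "roll": 0}, {"grip": 1, "x": 0, "y": -25, "z": 0, "roll": 0}])

```text
clock: 11.75
tcp_pos: [0.4998, 0.1316, 0.2567]
orientation: [0.0, 0.024, 1.0, 0.0]
wrist_force: [1.2, -0.7, -1.8]
finger_gap: 0.0126
grip_force: 97.8
```

>>> servo_tool(increments=[{"grip": 1, "x": 0, "y": -25, "z": 0, "roll": 0}, {"grip": 1, "x": 0, "y": -25, "z": 0, "roll": 0}, {"grip": 1, "x": 0, "y": -25, "z": 0, "roll": 0}, {"grip": 1, "x": 0, "y": -25, "z": 0, "roll": 0}, {"grip": 1, "x": 0, "y": -25, "z": 0, "roll": 0}])

```text
clock: 12.17
tcp_pos: [0.4934, 0.0054, 0.2567]
orientation: [0.0, 0.025, 1.0, -0.0]
wrist_force: [0.9, 0.5, -1.9]
finger_gap: 0.0126
grip_force: 97.8
```

>>> servo_tool(increments=[{"grip": 1, "x": 0, "y": -25, "z": 0, "roll": 0}, {"grip": 1, "x": 0, "y": -25, "z": 0, "roll": 0}, {"grip": 1, "x": 0, "y": -25, "z": 0, "roll": -0.7}, {"grip": 1, "x": 0, "y": -25, "z": 0, "roll": 0}, {"grip": 1, "x": 0, "y": -25, "z": 0, "roll": 0}])

```text
clock: 12.58
tcp_pos: [0.4876, -0.1196, 0.2567]
orientation: [0.0, 0.019, 1.0, -0.0]
wrist_force: [0.3, -0.4, -1.8]
finger_gap: 0.0126
grip_force: 97.8
```

>>> servo_tool(increments=[{"grip": 1, "x": 0, "y": -20, "z": 0, "roll": 0}, {"grip": 1, "x": 0, "y": -14, "z": 0, "roll": 0}, {"grip": 1, "x": 0, "y": -8, "z": 0, "roll": 0}, {"grip": 1, "x": 0, "y": 0, "z": 0, "roll": 0}, {"grip": 1, "x": 0, "y": 0, "z": 0, "roll": 0}])

```text
clock: 13.0
tcp_pos: [0.4861, -0.1598, 0.2566]
orientation: [-0.0, 0.019, 1.0, 0.0]
wrist_force: [0.4, 0.3, -2.8]
finger_gap: 0.0122
grip_force: 97.6
```

```bash
python3 - <<'E'
from h import *
go((.594,-.1797,.258),-2.2)
E
```

```text
shift [-108.6  -15.7   -1.5] roll -0.02 cur yaw -2.22 tilt 0.04 tcp [ 0.4861 -0.1598  0.2566] F [ 0.4  0.3 -2.8] t 13.0
```

>>> servo_tool(increments=[{"grip": 1, "x": 0, "y": -8, "z": 0, "roll": 0}, {"grip": 1, "x": 0, "y": -8, "z": 0, "roll": 0}, {"grip": 1, "x": -5, "y": 0, "z": 0, "roll": 0}, {"grip": 1, "x": -12, "y": 0, "z": 0, "roll": 0}, {"grip": 1, "x": -18, "y": 0, "z": 0, "roll": 0}])

```text
clock: 13.42
tcp_pos: [0.5204, -0.1767, 0.2572]
orientation: [-0.0, 0.019, 1.0, 0.0]
wrist_force: [0.4, 0.2, -2.3]
finger_gap: 0.0126
grip_force: 97.8
```

>>> servo_tool(increments=[{"grip": 1, "x": -20, "y": 0, "z": 0, "roll": 0}, {"grip": 1, "x": -20, "y": 0, "z": 0, "roll": 0}, {"grip": 1, "x": -16, "y": 0, "z": 0, "roll": 0}, {"grip": 1, "x": -9, "y": 0, "z": 0, "roll": 0}, {"grip": 1, "x": -5, "y": 0, "z": 0, "roll": 0}])

```text
clock: 13.83
tcp_pos: [0.5922, -0.1792, 0.2561]
orientation: [0.0, 0.018, 1.0, 0.0]
wrist_force: [-0.1, 0.3, -2.4]
finger_gap: 0.0125
grip_force: 97.8
```

>>> servo_tool(increments=[{"grip": 1, "x": -3, "y": 0, "z": 0, "roll": 0}, {"grip": 1, "x": 0, "y": 0, "z": 0, "roll": 0}])

```text
clock: 14.0
tcp_pos: [0.5939, -0.1794, 0.2564]
orientation: [-0.0, 0.019, 1.0, 0.0]
wrist_force: [-0.2, -0.0, -2.9]
finger_gap: 0.0122
grip_force: 97.8
```

```bash
python3 - <<'E'
from h import *
go((.594,-.1797,.2334),-2.2)
E
```

```text
shift [-0.1 -0.3 23. ] roll 0.06 cur yaw -2.14 tilt 0.03 tcp [ 0.5939 -0.1794  0.2564] F [-0.2 -0.  -2.9] t 14.0
```

>>> servo_tool(increments=[{"grip": 1, "x": 0, "y": 0, "z": 6, "roll": 0}, {"grip": 1, "x": 0, "y": 0, "z": 7, "roll": 0}, {"grip": 1, "x": 0, "y": 0, "z": 6, "roll": 0}, {"grip": 1, "x": 0, "y": 0, "z": 3, "roll": 0}, {"grip": 1, "x": 0, "y": 0, "z": 0, "roll": 0}])

```text
clock: 14.42
tcp_pos: [0.5939, -0.1798, 0.2346]
orientation: [0.001, 0.019, 1.0, -0.0]
wrist_force: [2.8, -0.1, -1.8]
finger_gap: 0.0125
grip_force: 97.9
```

>>> servo_tool(increments=[{"grip": 1, "x": 0, "y": 0, "z": 1.5, "roll": 0}, {"grip": 1, "x": 0, "y": 0, "z": 1, "roll": 0}, {"grip": 1, "x": 0, "y": 0, "z": 0, "roll": 0}])

```text
clock: 14.67
tcp_pos: [0.5945, -0.18, 0.2334]
orientation: [0.001, 0.019, 1.0, -0.0]
wrist_force: [3.5, -0.4, 2.6]
finger_gap: 0.0124
grip_force: 98.9
```

>>> servo_tool(increments=[{"grip": 0.9, "x": 0, "y": 0, "z": 0, "roll": 0}, {"grip": 0.7, "x": 0, "y": 0, "z": 0, "roll": 0}, {"grip": 0.5, "x": 0, "y": 0, "z": 0, "roll": 0}, {"grip": 0.4, "x": 0, "y": 0, "z": 0, "roll": 0}, {"grip": 0.4, "x": 0, "y": 0, "z": 0, "roll": 0}])

```text
clock: 15.08
tcp_pos: [0.5927, -0.1795, 0.2315]
orientation: [-0.001, 0.019, 1.0, 0.0]
wrist_force: [-0.5, -0.3, 0.3]
finger_gap: 0.0511
grip_force: 0.0
```

>>> servo_tool(increments=[{"grip": 0.3, "x": 0, "y": 0, "z": -10, "roll": 0}, {"grip": 0.2, "x": 0, "y": 0, "z": -25, "roll": 0}, {"grip": 0.1, "x": 0, "y": 0, "z": -30, "roll": 0}, {"grip": 0, "x": 10, "y": 5, "z": -22, "roll": 0}, {"grip": 0, "x": 10, "y": 30, "z": 0, "roll": 0.7}])

```text
clock: 15.5
tcp_pos: [0.5764, -0.1477, 0.3242]
orientation: [0.003, 0.027, 1.0, -0.002]
wrist_force: [0.3, 0.6, -0.1]
finger_gap: 0.0857
grip_force: 0.0
```

>>> servo_tool(increments=[{"grip": 0, "x": 10, "y": 38, "z": 0, "roll": 0}, {"grip": 0, "x": 10, "y": 38, "z": 0, "roll": 0}, {"grip": 0, "x": 0, "y": 38, "z": 0, "roll": 0}, {"grip": 0, "x": 0, "y": 38, "z": 0, "roll": 0}, {"grip": 0, "x": 0, "y": 38, "z": 0, "roll": 0}])

```text
clock: 15.92
tcp_pos: [0.5638, 0.0484, 0.3204]
orientation: [0.0, 0.025, 1.0, -0.0]
wrist_force: [1.1, 0.3, -1.2]
finger_gap: 0.0856
grip_force: 0.0
```

>>> servo_tool(increments=[{"grip": 0, "x": 0, "y": 38, "z": 0, "roll": 0}, {"grip": 0, "x": 0, "y": 38, "z": 0, "roll": 0}, {"grip": 0, "x": 0, "y": 38, "z": 0, "roll": 0}, {"grip": 0, "x": 0, "y": 38, "z": 0, "roll": 0}, {"grip": 0, "x": 0, "y": 38, "z": 0, "roll": 0}])

```text
clock: 16.33
tcp_pos: [0.5735, 0.2384, 0.3201]
orientation: [0.0, 0.025, 1.0, 0.0]
wrist_force: [0.7, -0.4, 0.2]
finger_gap: 0.0857
grip_force: 0.0
```

```bash
python3 - <<'E'
from h import *
go((.601,.301,.32),-2.9)
snap('top','t4')
E
```

```text
shift [-24.4  63.9   0.1] roll 0.04 cur yaw -2.86 tilt 0.03 tcp [0.5735 0.2384 0.3201] F [ 0.7 -0.4  0.2] t 16.3
```

>>> servo_tool(increments=[{"grip": 0, "x": -8, "y": 28, "z": 0, "roll": 0}, {"grip": 0, "x": -8, "y": 24, "z": 0, "roll": 0}, {"grip": 0, "x": -5, "y": 8, "z": 0, "roll": 0}, {"grip": 0, "x": -2, "y": 2.5, "z": 0, "roll": 0}, {"grip": 0, "x": 0, "y": 0, "z": 0, "roll": 0}])

```text
clock: 16.8
tcp_pos: [0.6001, 0.2982, 0.319]
orientation: [-0.0, 0.025, 1.0, -0.0]
wrist_force: [0.2, -0.4, -0.2]
finger_gap: 0.0855
grip_force: 0.0
```

```bash
python3 - <<'E'
from h import *
go((.601,.301,.231),-2.9)
w=snap('wrist','w5')
print(w2px('wrist',[(.601,.301,.263)],w)*1.5)
t=np.load('pics/t4.npy')
i=np.load('pics/w5.npy')
a=cv2.resize(t[140:215,255:395],None,fx=4,fy=4,interpolation=cv2.INTER_CUBIC)
b=cv2.resize(i[215:350,180:320],None,fx=4,fy=4,interpolation=cv2.INTER_CUBIC)[:290]
print((w2px('wrist',[(.601,.301,.263)],w)-[180,215]+.5)*4+[0,300])
print((w2px('top',[(.5888,-.2848,.263),(.5928,-.1803,.263)])-[255,140]+.5)*4)
cv2.imwrite('pics/c5.png',np.vstack([a,b]))
E
```

```text
shift [-0.8  2.9 88. ] roll 0.08 cur yaw -2.82 tilt 0.04 tcp [0.6001 0.2982 0.319 ] F [ 0.2 -0.4 -0.2] t 16.8
[[383.92121368 314.54716797]]
[[305.78990316 280.79244793]]
[[511.78982965 193.20074774]
 [351.3252585  187.40628825]]
```

View pics/c5.png

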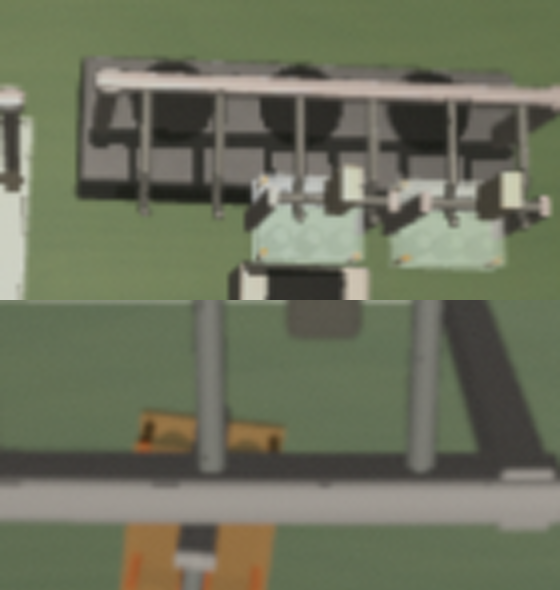

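Both dryer carriers hang level in place (tabs at (352,182) and (511,190)). In the wrist crop carrier 3's tab, at (325,320), is about 3 mm further to +y than assumed, so I correct for that and grasp.

>>> servo_tool(increments=[{"grip": 0, "x": 1, "y": 5, "z": 20, "roll": 0}, {"grip": 0, "x": 0, "y": 0, "z": 30, "roll": 0}, {"grip": 0, "x": 0, "y": 0, "z": 28, "roll": 0}, {"grip": 0, "x": 0, "y": 0, "z": 10.5, "roll": 0}, {"grip": 0.5, "x": 0, "y": 0, "z": 0, "roll": 0}])

```text
clock: 17.27
tcp_pos: [0.5972, 0.3008, 0.2276]
orientation: [-0.003, 0.026, 1.0, -0.001]
wrist_force: [-0.3, -0.5, -0.6]
finger_gap: 0.0753
grip_force: 0.0
```

>>> servo_tool(increments=[{"grip": 0.7, "x": 0, "y": 0, "z": 0, "roll": 0}, {"grip": 0.85, "x": 0, "y": 0, "z": 0, "roll": 0}, {"grip": 1, "x": 0, "y": 0, "z": 0, "roll": 0}, {"grip": 1, "x": 0, "y": 0, "z": 0, "roll": 0}, {"grip": 1, "x": 0, "y": 0, "z": 0, "roll": 0}])

```text
clock: 17.68
tcp_pos: [0.5999, 0.3031, 0.2322]
orientation: [0.001, 0.025, 1.0, 0.001]
wrist_force: [-1.2, 0.5, 6.8]
finger_gap: 0.013
grip_force: 71.0
```

>>> servo_tool(increments=[{"grip": 1, "x": 0, "y": 0, "z": 0, "roll": 0}, {"grip": 1, "x": 0, "y": 0, "z": 0, "roll": 0}, {"grip": 1, "x": 0, "y": 0, "z": 0, "roll": 0}])

```text
clock: 17.93
tcp_pos: [0.5999, 0.3032, 0.2325]
orientation: [0.001, 0.025, 1.0, 0.001]
wrist_force: [-1.4, 0.1, 6.1]
finger_gap: 0.0127
grip_force: 97.4
```

>>> servo_tool(increments=[{"grip": 1, "x": 0, "y": 0, "z": -5, "roll": 0}, {"grip": 1, "x": 0, "y": 0, "z": -8, "roll": 0}, {"grip": 1, "x": 0, "y": 0, "z": -8, "roll": 0}, {"grip": 1, "x": 0, "y": 0, "z": -4, "roll": 0}, {"grip": 1, "x": 0, "y": 0, "z": 0, "roll": 0}])

```text
clock: 18.35
tcp_pos: [0.5998, 0.3031, 0.2573]
orientation: [0.001, 0.025, 1.0, 0.0]
wrist_force: [0.8, -0.8, -2.5]
finger_gap: 0.0125
grip_force: 97.5
```

>>> servo_tool(increments=[{"grip": 1, "x": 8, "y": 0, "z": 0, "roll": 0}, {"grip": 1, "x": 15, "y": 0, "z": 0, "roll": 0}, {"grip": 1, "x": 20, "y": 0, "z": 0, "roll": 0}, {"grip": 1, "x": 20, "y": 0, "z": 0, "roll": 0}, {"grip": 1, "x": 15, "y": 0, "z": 0, "roll": 0}])

```text
clock: 18.77
tcp_pos: [0.5189, 0.3067, 0.2552]
orientation: [-0.001, 0.025, 1.0, -0.0]
wrist_force: [-1.3, 0.1, -1.4]
finger_gap: 0.0126
grip_force: 97.5
```

>>> servo_tool(increments=[{"grip": 1, "x": 10, "y": 0, "z": 0, "roll": 0}, {"grip": 1, "x": 4, "y": -8, "z": 0, "roll": 0}, {"grip": 1, "x": 0, "y": -15, "z": 0, "roll": 0}, {"grip": 1, "x": 0, "y": -20, "z": 0, "roll": 0}, {"grip": 1, "x": 0, "y": -25, "z": 0, "roll": 0}])

```text
clock: 19.18
tcp_pos: [0.5045, 0.2385, 0.2555]
orientation: [0.0, 0.024, 1.0, -0.0]
wrist_force: [0.6, -0.8, -1.8]
finger_gap: 0.0125
grip_force: 97.6
```

>>> servo_tool(increments=[{"grip": 1, "x": 0, "y": -25, "z": 0, "roll": 0}, {"grip": 1, "x": 0, "y": -25, "z": 0, "roll": 0}, {"grip": 1, "x": 0, "y": -25, "z": 0, "roll": 0}, {"grip": 1, "x": 0, "y": -25, "z": 0, "roll": 0}, {"grip": 1, "x": 0, "y": -25, "z": 0, "roll": 0}])

```text
clock: 19.6
tcp_pos: [0.498, 0.112, 0.2557]
orientation: [0.0, 0.026, 1.0, -0.0]
wrist_force: [-0.5, -0.7, -2.3]
finger_gap: 0.0122
grip_force: 97.6
```

>>> servo_tool(increments=[{"grip": 1, "x": 0, "y": -25, "z": 0, "roll": 0}, {"grip": 1, "x": 0, "y": -25, "z": 0, "roll": 0}, {"grip": 1, "x": 0, "y": -25, "z": 0, "roll": -0.7}, {"grip": 1, "x": 0, "y": -25, "z": 0, "roll": 0}, {"grip": 1, "x": 0, "y": -25, "z": 0, "roll": 0}])

```text
clock: 20.02
tcp_pos: [0.4919, -0.013, 0.2558]
orientation: [0.0, 0.02, 1.0, -0.0]
wrist_force: [-0.2, 0.6, -2.3]
finger_gap: 0.0121
grip_force: 97.6
```

>>> servo_tool(increments=[{"grip": 1, "x": 0, "y": -20, "z": 0, "roll": 0}, {"grip": 1, "x": 0, "y": -14, "z": 0, "roll": 0}, {"grip": 1, "x": 0, "y": -8, "z": 0, "roll": 0}, {"grip": 1, "x": 0, "y": 0, "z": 0, "roll": 0}, {"grip": 1, "x": 0, "y": 0, "z": 0, "roll": 0}])

```text
clock: 20.43
tcp_pos: [0.4904, -0.0528, 0.2557]
orientation: [-0.0, 0.02, 1.0, 0.0]
wrist_force: [-0.0, 1.2, -3.0]
finger_gap: 0.0123
grip_force: 97.7
```

```bash
python3 - <<'E'
from h import *
go((.5985,-.076,.2573),-2.2)
E
```

```text
shift [-108.9  -18.9   -1.6] roll -0.07 cur yaw -2.27 tilt 0.02 tcp [ 0.4904 -0.0528  0.2557] F [-0.   1.2 -3. ] t 20.4
```

>>> servo_tool(increments=[{"grip": 1, "x": 0, "y": -10, "z": 0, "roll": 0}, {"grip": 1, "x": 0, "y": -9, "z": 0, "roll": 0}, {"grip": 1, "x": -5, "y": 0, "z": 0, "roll": 0}, {"grip": 1, "x": -12, "y": 0, "z": 0, "roll": 0}, {"grip": 1, "x": -18, "y": 0, "z": 0, "roll": 0}])

```text
clock: 20.85
tcp_pos: [0.5245, -0.0722, 0.2562]
orientation: [-0.0, 0.019, 1.0, 0.0]
wrist_force: [-0.6, -0.2, -1.9]
finger_gap: 0.0126
grip_force: 97.9
```

>>> servo_tool(increments=[{"grip": 1, "x": -20, "y": 0, "z": 0, "roll": 0}, {"grip": 1, "x": -20, "y": 0, "z": 0, "roll": 0}, {"grip": 1, "x": -16, "y": 0, "z": 0, "roll": 0}, {"grip": 1, "x": -9, "y": 0, "z": 0, "roll": 0}, {"grip": 1, "x": -5, "y": 0, "z": 0, "roll": 0}])

```text
clock: 21.27
tcp_pos: [0.5963, -0.0748, 0.2551]
orientation: [-0.0, 0.019, 1.0, 0.0]
wrist_force: [-0.9, -0.5, -3.3]
finger_gap: 0.0122
grip_force: 97.8
```

>>> servo_tool(increments=[{"grip": 1, "x": -3.5, "y": 0, "z": 0, "roll": 0}, {"grip": 1, "x": 0, "y": 0, "z": 0, "roll": 0}])

```text
clock: 21.43
tcp_pos: [0.5986, -0.075, 0.2554]
orientation: [-0.0, 0.019, 1.0, 0.0]
wrist_force: [-0.1, 0.2, -1.1]
finger_gap: 0.0125
grip_force: 97.8
```

>>> servo_tool(increments=[{"grip": 1, "x": 0, "y": 0, "z": 6, "roll": 0}, {"grip": 1, "x": 0, "y": 0, "z": 7, "roll": 0}, {"grip": 1, "x": 0, "y": 0, "z": 6, "roll": 0}, {"grip": 1, "x": 0, "y": 0, "z": 3, "roll": 0}, {"grip": 1, "x": 0, "y": 0, "z": 0, "roll": 0}])

```text
clock: 21.85
tcp_pos: [0.5972, -0.075, 0.233]
orientation: [-0.001, 0.019, 1.0, 0.0]
wrist_force: [-1.5, 0.5, -2.1]
finger_gap: 0.0125
grip_force: 98.1
```

```bash
python3 - <<'E'
from h import *
go((.5985,-.076,.2325),-2.2)
E
```

```text
shift [-1.4 -0.9  0.5] roll 0.03 cur yaw -2.17 tilt 0.11 tcp [ 0.5972 -0.075   0.233 ] F [-1.5  0.5 -2.1] t 21.9
```

>>> servo_tool(increments=[{"grip": 1, "x": 0, "y": 0, "z": 1.5, "roll": 0}, {"grip": 1, "x": 0, "y": 0, "z": 0.5, "roll": 0}, {"grip": 1, "x": 0, "y": 0, "z": 0, "roll": 0}])

```text
clock: 22.1
tcp_pos: [0.5976, -0.0751, 0.2328]
orientation: [-0.0, 0.019, 1.0, -0.0]
wrist_force: [-3.3, 0.9, 5.4]
finger_gap: 0.0122
grip_force: 99.1
```

>>> servo_tool(increments=[{"grip": 0.9, "x": 0, "y": 0, "z": 0, "roll": 0}, {"grip": 0.7, "x": 0, "y": 0, "z": 0, "roll": 0}, {"grip": 0.5, "x": 0, "y": 0, "z": 0, "roll": 0}, {"grip": 0.4, "x": 0, "y": 0, "z": 0, "roll": 0}, {"grip": 0.4, "x": 0, "y": 0, "z": 0, "roll": 0}])

```text
clock: 22.52
tcp_pos: [0.5987, -0.0753, 0.2317]
orientation: [0.0, 0.019, 1.0, -0.0]
wrist_force: [0.6, -0.6, 0.6]
finger_gap: 0.0515
grip_force: 0.0
```

>>> servo_tool(increments=[{"grip": 0.3, "x": 0, "y": 0, "z": -10, "roll": 0}, {"grip": 0.2, "x": 0, "y": 0, "z": -25, "roll": 0}, {"grip": 0.1, "x": 0, "y": 0, "z": -30, "roll": 0}, {"grip": 0, "x": 10, "y": 0, "z": -22, "roll": 0}, {"grip": 0, "x": 30, "y": 0, "z": 0, "roll": 0}])

```text
clock: 22.93
tcp_pos: [0.5627, -0.0748, 0.3236]
orientation: [0.005, 0.019, 1.0, -0.001]
wrist_force: [-0.0, 0.0, 0.9]
finger_gap: 0.0853
grip_force: 0.0
```

>>> servo_tool(increments=[{"grip": 0, "x": 38, "y": -5, "z": 0, "roll": 0}, {"grip": 0, "x": 38, "y": -5, "z": 0, "roll": 0}, {"grip": 0, "x": 38, "y": -5, "z": 0, "roll": 0}, {"grip": 0, "x": 38, "y": -5, "z": 0, "roll": 0}, {"grip": 0, "x": 0, "y": 0, "z": 0, "roll": 0}])

```text
clock: 23.35
tcp_pos: [0.3994, -0.0869, 0.3198]
orientation: [-0.001, 0.02, 1.0, 0.0]
wrist_force: [-0.1, 0.9, 0.6]
finger_gap: 0.0851
grip_force: 0.0
```

```bash
python3 - <<'E'
from h import *
go((.4,-.1,.32),-2.2)
snap('wrist','w6'); snap('top','t6')
t=np.load('pics/t6.npy')
b=(150,150,400,290)
o=cv2.resize(t[b[1]:b[3],b[0]:b[2]],None,fx=3.2,fy=3.2,interpolation=cv2.INTER_CUBIC)
cv2.imwrite('pics/c6.png',o)
E
```

```text
shift [ -1.1 -13.1  -0.2] roll -0.05 cur yaw -2.25 tilt 0.14 tcp [ 0.3994 -0.0869  0.3198] F [-0.1  0.9  0.6] t 23.4
```

View pics/c6.png

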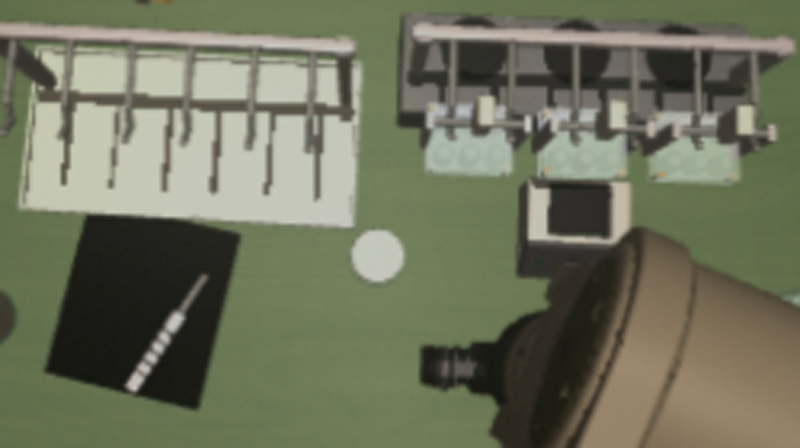

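All three carriers hang level on the dryer, and the drain prongs are empty. The stylus has been knocked: its pin tip is now near (206,275) and its handle end near (131,388). Next I measure the recess, mat and stylus numerically.

```bash
python3 - <<'E'
from h import *
e6=ext('wrist')
rec=(.488,-.186,.042)
c6=w2px('wrist',rec,e6)[0];print('w6 rec',c6)
def crop(im,c,h,s):
    x0,y0=int(c[0])-h,int(c[1])-h; x0=max(0,min(x0,512-2*h));y0=max(0,min(y0,384-2*h))
    o=cv2.resize(im[y0:y0+2*h,x0:x0+2*h],None,fx=s,fy=s,interpolation=cv2.INTER_CUBIC)
    for k in range(0,2*h,10): cv2.line(o,(int((k+.5)*s),0),(int((k+.5)*s),6),(0,0,255),1);cv2.line(o,(0,int((k+.5)*s)),(6,int((k+.5)*s)),(0,0,255),1)
    print('origin',x0,y0,'scale',s);return o
w6=np.load('pics/w6.npy');w1=np.load('pics/w1.npy');t0=np.load('pics/top0.npy')
A=crop(w6,c6,40,5);B=crop(w1,(65,140),40,5)
C=crop(t0,(330,221),20,10)
W=cv2.resize(w6,(400,300));W=np.vstack([W,np.zeros((100,400,3),np.uint8)])
cv2.imwrite('pics/rec.png',np.hstack([np.vstack([A,np.zeros((200,400,3),np.uint8)]),np.vstack([B,np.zeros((200,400,3),np.uint8)])])) if 0 else None
m=np.zeros((600,800,3),np.uint8);m[:400,:400]=A;m[:400,400:]=B;m[400:,:267]=cv2.resize(w6,(267,200));m[400:,267:467]=cv2.resize(C,(200,200))
cv2.imwrite('pics/rec.png',m)
# mat + stylus from t6
t=np.load('pics/t6.npy').astype(int);roi=np.zeros(t.shape[:2],bool);roi[215:280,160:228]=1
dark=(t.max(2)<45)&roi
n,l,s,_=cv2.connectedComponentsWithStats(dark.astype(np.uint8));i=1+np.argmax(s[1:,4]);ys,xs=np.where(l==i)
hull=cv2.convexHull(np.c_[xs,ys].astype(np.int32));r=cv2.minAreaRect(hull)
box=cv2.boxPoints(r);bw=px2w('top',box,.002);print('mat',bw.round(3),bw.mean(0).round(4),[np.linalg.norm(bw[k]-bw[k-1]).round(3) for k in range(4)])
inside=np.zeros(t.shape[:2],np.uint8);cv2.fillConvexPoly(inside,hull,1);inside=cv2.erode(inside,np.ones((3,3)))
st=(t.max(2)>75)&(inside>0);ys,xs=np.where(st);P=np.c_[xs,ys].astype(float)
W=px2w('top',P,.0085)[:,:2];mu=W.mean(0);d=np.linalg.svd(W-mu)[2][0];d*=np.sign(d[0]);q=(W-mu)@d
print('stylus',len(W),'ends',(mu+d*q.min()).round(4),(mu+d*q.max()).round(4),'len',np.ptp(q),'ang',np.degrees(np.arctan2(d[1],d[0])))
tip=mu+d*q.max();end=mu+d*q.min();print('grip from tip',tip-.08*d,'from end',end+.055*d)
E
```

```text
w6 rec [190.38312227 206.13936749]
origin 150 166 scale 5
origin 25 100 scale 5
origin 310 201 scale 10
mat [[0.383 0.338 0.002]
 [0.556 0.302 0.002]
 [0.52  0.148 0.002]
 [0.349 0.186 0.002]] [0.4522 0.2434 0.002 ] [np.float64(0.155), np.float64(0.177), np.float64(0.159), np.float64(0.175)]
stylus 162 ends [0.368  0.2514] [0.4798 0.1789] len 0.1332952060911447 ang -32.96616533961437
grip from tip [0.41269931 0.22242823] from end [0.41412962 0.22150058]
```

View pics/rec.png

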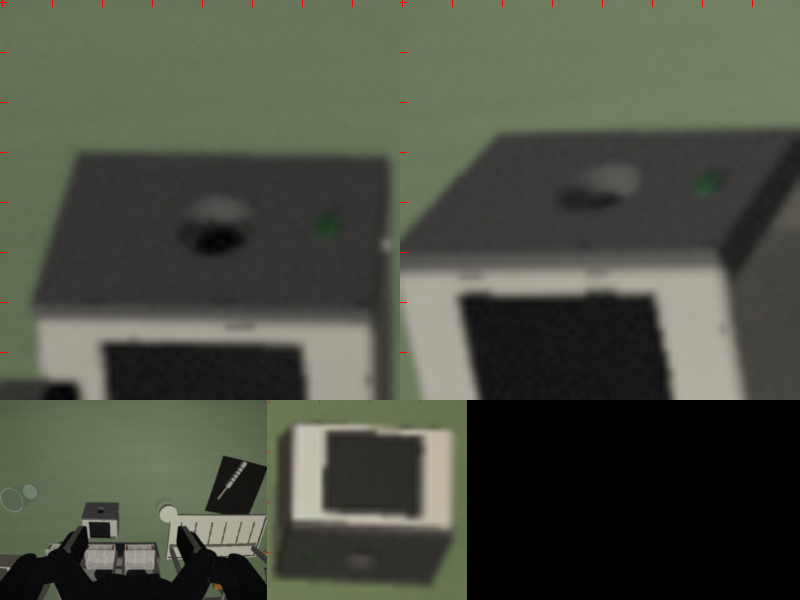

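The recess mouth is at raw (192.7,210.5) in w6, (64.3,136.9) in w1 and about (328.3,232.5) in top. Triangulating.

```bash
python3 - <<'E'
from h import *
e6=ext('wrist')
e1=ext('wrist',dict(orientation=[-0.0,.02548,.999675,-0.0],tcp_pos=[.5235,.0916,.3205]))
O=[('wrist',(192.7,210.5),e6),('wrist',(64.3,136.9),e1),('top',(328.3,232.5),None)]
print('tri',tri(O),'no top',tri(O[:2]))
for n,uv,e in O: print(px2w(n,[uv],.042,e))
# edges in w6: table edge & top edge
f=lambda P:np.array(P)/5+[150,166]-.5
b=px2w('wrist',f([(78,154),(388,157)]),0.0,e6);t=px2w('wrist',f([(37,308),(373,320)]),.07,e6)
for n,p in(('base',b),('topedge',t)):
    d=p[1]-p[0];print(n,p.round(4),'len',np.linalg.norm(d),'y-axis ang',np.degrees(np.arctan2(-d[0],d[1])))
# t0 console top front edge z .07, C panel scale 5 
g=lambda P:(np.array(P)-[267,400])/5+[310,201]-.5
p=px2w('top',g([(294,424),(453,431),(289,521),(452,529)]),.07);print(p.round(4))
for a,c in((0,1),(2,3)):
    d=p[a]-p[c];print(np.linalg.norm(d),np.degrees(np.arctan2(-d[0],d[1])))
# stylus & mat from w6 via threshold
w=np.load('pics/w6.npy').astype(int)
sty=w2px('wrist',[(.4135,.222,.0085)],e6);print('sty px',sty)
E
```

```text
tri (array([ 0.48922874, -0.18018664,  0.04835333]), array([0.00486784])) no top (array([ 0.49033984, -0.18006584,  0.04739861]), array([0.00422264]))
[[ 0.49526282 -0.1831999   0.042     ]]
[[ 0.48857766 -0.18123123  0.042     ]]
[[ 0.48788923 -0.18238606  0.042     ]]
base [[ 0.4854 -0.2366  0.    ]
 [ 0.4903 -0.1337  0.    ]] len 0.10309419699320388 y-axis ang -2.7259790411506573
topedge [[ 0.5082 -0.2321  0.07  ]
 [ 0.5153 -0.1339  0.07  ]] len 0.09851453284578363 y-axis ang -4.143706708834076
[[ 0.5698 -0.1384  0.07  ]
 [ 0.565  -0.237   0.07  ]
 [ 0.5103 -0.1337  0.07  ]
 [ 0.5048 -0.2337  0.07  ]]
0.09866030220836586 -2.7521646254185472
0.10016503812230801 -3.1443338762669364
sty px [[448.03370597 144.80560575]]
```

>>> servo_tool(increments=[{"grip": 0, "x": 0, "y": 38, "z": 0, "roll": 0}, {"grip": 0, "x": 0, "y": 38, "z": 0, "roll": 0}, {"grip": 0, "x": 0, "y": 38, "z": 0, "roll": 0}, {"grip": 0, "x": 0, "y": 38, "z": 0, "roll": 0}, {"grip": 0, "x": 0, "y": 38, "z": 0, "roll": 0}])

```text
clock: 23.87
tcp_pos: [0.4141, 0.104, 0.3194]
orientation: [0.001, 0.019, 1.0, 0.0]
wrist_force: [1.1, 1.1, 0.2]
finger_gap: 0.0851
grip_force: 0.0
```

>>> servo_tool(increments=[{"grip": 0, "x": 0, "y": 38, "z": 0, "roll": 0}, {"grip": 0, "x": 0, "y": 38, "z": 0, "roll": 0}, {"grip": 0, "x": 0, "y": 38, "z": 0, "roll": 0}, {"grip": 0, "x": 0, "y": 0, "z": 20, "roll": 6.2}, {"grip": 0, "x": 0, "y": 0, "z": 25, "roll": 6.2}])

```text
clock: 24.28
tcp_pos: [0.4195, 0.2196, 0.275]
orientation: [0.002, 0.127, 0.992, 0.001]
wrist_force: [-0.3, 0.9, -0.1]
finger_gap: 0.0851
grip_force: 0.0
```

>>> servo_tool(increments=[{"grip": 0, "x": 0, "y": 0, "z": 25, "roll": 6.2}, {"grip": 0, "x": 0, "y": 0, "z": 25, "roll": 6.2}, {"grip": 0, "x": 0, "y": 0, "z": 25, "roll": 6}, {"grip": 0, "x": 0, "y": 0, "z": 0, "roll": 0}])

```text
clock: 24.62
tcp_pos: [0.4153, 0.2159, 0.1943]
orientation: [-0.003, 0.285, 0.959, -0.002]
wrist_force: [-0.7, -0.8, -0.0]
finger_gap: 0.0855
grip_force: 0.0
```

```bash
cat > sty.py <<'E'
from h import *
go((.4135,.222,.10),-33)
e=snap('wrist','w7');i=np.load('pics/w7.npy').astype(int)
c=w2px('wrist',[(.4135,.222,.0085)],e)[0];print('px',c)
# mat dark region nearest stylus
dark=(i.max(2)<45).astype(np.uint8);n,l,s,_=cv2.connectedComponentsWithStats(dark)
lab=np.bincount(l[max(0,int(c[1])-40):int(c[1])+40,max(0,int(c[0])-40):int(c[0])+40].ravel());lab[0]=0
ys,xs=np.where(l==lab.argmax());print('mat area',len(xs))
hull=cv2.convexHull(np.c_[xs,ys].astype(np.int32));ins=np.zeros(i.shape[:2],np.uint8);cv2.fillConvexPoly(ins,hull,1);ins=cv2.erode(ins,np.ones((5,5)))
st=((i.max(2)>70)&(ins>0)).astype(np.uint8);n,l,s,_=cv2.connectedComponentsWithStats(cv2.dilate(st,np.ones((3,3))))
k=1+np.argmax(s[1:,4]);ys,xs=np.where((l==k)&(st>0))
W=px2w('wrist',np.c_[xs,ys],.0085,e)[:,:2];mu=W.mean(0);d=np.linalg.svd(W-mu,full_matrices=False)[2][0];d*=np.sign(d[0]);q=(W-mu)@d
tip=mu+d*q.max();end=mu+d*q.min()
print(len(xs),'tip',tip.round(4),'end',end.round(4),'len',np.ptp(q).round(4),'ang',np.degrees(np.arctan2(d[1],d[0])).round(2),'grip',(tip-.08*d).round(4),(end+.055*d).round(4),'bbox',xs.min(),xs.max(),ys.min(),ys.max())
E
python3 sty.py
```

```text
shift [ 4.4  4.7 94.3] roll -0.06 cur yaw -33.06 tilt 0.43 tcp [0.4153 0.2159 0.1943] F [-0.7 -0.8 -0. ] t 24.6
px [257.86783978 162.19311721]
mat area 17808
1064 tip [0.4817 0.1801] end [0.3664 0.2529] len 0.1364 ang -32.28 grip [0.4141 0.2228] [0.4129 0.2236] bbox 253 265 111 227
```

>>> servo_tool(increments=[{"grip": 0, "x": 4, "y": 5, "z": 30, "roll": 0}, {"grip": 0, "x": 0, "y": 0, "z": 40, "roll": 0}, {"grip": 0, "x": 0, "y": 0, "z": 40, "roll": 0}, {"grip": 0, "x": 0, "y": 0, "z": 35, "roll": 0}, {"grip": 0, "x": 0, "y": 0, "z": 25, "roll": 0}])

```text
clock: 25.08
tcp_pos: [0.4176, 0.2228, 0.0279]
orientation: [0.0, 0.282, 0.959, 0.0]
wrist_force: [-0.2, 0.3, -0.5]
finger_gap: 0.0854
grip_force: 0.0
```

>>> servo_tool(increments=[{"grip": 0.3, "x": 0, "y": 0, "z": 0, "roll": 0}, {"grip": 0.4, "x": 0, "y": 0, "z": 0, "roll": 0}, {"grip": 0.4, "x": 0, "y": 0, "z": 0, "roll": 0}, {"grip": 0.4, "x": 0, "y": 0, "z": 0, "roll": 0}])

```text
clock: 25.42
tcp_pos: [0.4191, 0.2232, 0.0314]
orientation: [0.002, 0.283, 0.959, 0.001]
wrist_force: [0.1, -0.4, 0.4]
finger_gap: 0.0511
grip_force: 0.0
```

```bash
python3 -c "
from h import *
go((.4135,.2225,.0055),-32.7)"
```

```text
shift [ 4.4 -3.7 25.9] roll -0.22 cur yaw -32.92 tilt 0.28 tcp [0.4191 0.2232 0.0314] F [ 0.1 -0.4  0.4] t 25.4
```

>>> servo_tool(increments=[{"grip": 0.4, "x": 4, "y": -3.5, "z": 8, "roll": 0}, {"grip": 0.4, "x": 0, "y": 0, "z": 8, "roll": 0}, {"grip": 0.4, "x": 0, "y": 0, "z": 6, "roll": 0}, {"grip": 0.4, "x": 0, "y": 0, "z": 0, "roll": 0}, {"grip": 0.4, "x": 0, "y": 0, "z": 0, "roll": 0}])

```text
clock: 25.83
tcp_pos: [0.4106, 0.2213, 0.0063]
orientation: [-0.0, 0.284, 0.959, -0.0]
wrist_force: [0.3, 1.0, 0.3]
finger_gap: 0.0511
grip_force: 0.0
```

```bash
python3 -c "
from h import *
go((.4135,.2225,.0055),-32.7)"
```

```text
shift [-1.8  2.6  0.8] roll -0.26 cur yaw -32.96 tilt 0.07 tcp [0.4106 0.2213 0.0063] F [0.3 1.  0.3] t 25.8
```

>>> servo_tool(increments=[{"grip": 0.4, "x": -1.5, "y": 1.8, "z": 1.3, "roll": 0}, {"grip": 0.6, "x": 0, "y": 0, "z": 0, "roll": 0}, {"grip": 0.8, "x": 0, "y": 0, "z": 0, "roll": 0}, {"grip": 1, "x": 0, "y": 0, "z": 0, "roll": 0}, {"grip": 1, "x": 0, "y": 0, "z": 0, "roll": 0}], grip_force=60)

```text
clock: 26.25
tcp_pos: [0.4137, 0.2223, 0.0059]
orientation: [0.0, 0.284, 0.959, 0.0]
wrist_force: [-0.5, 0.3, 3.0]
finger_gap: 0.011
grip_force: 59.4
```

>>> servo_tool(increments=[{"grip": 1, "x": 0, "y": 0, "z": 0, "roll": 0}, {"grip": 1, "x": 0, "y": 0, "z": 0, "roll": 0}, {"grip": 1, "x": 0, "y": 0, "z": 0, "roll": 0}, {"grip": 1, "x": 0, "y": 0, "z": 0, "roll": 0}])

```text
clock: 26.58
tcp_pos: [0.4137, 0.2223, 0.0058]
orientation: [0.0, 0.284, 0.959, 0.0]
wrist_force: [-0.5, -0.1, 5.1]
finger_gap: 0.011
grip_force: 59.6
```

```bash
python3 -c "
from h import *
go((.4135,.2225,.0055),-32.7)"
```

```text
shift [0.3 0.  0.3] roll -0.27 cur yaw -32.97 tilt 0.05 tcp [0.4137 0.2223 0.0058] F [-0.5 -0.1  5.1] t 26.6
```

>>> servo_tool(increments=[{"grip": 1, "x": 0, "y": 0, "z": -15, "roll": 0}, {"grip": 1, "x": 0, "y": 0, "z": -30, "roll": 0}, {"grip": 1, "x": 0, "y": 0, "z": -35, "roll": -6}, {"grip": 1, "x": 0, "y": 0, "z": -35, "roll": -6}, {"grip": 1, "x": 0, "y": 0, "z": -15, "roll": -6}])

```text
clock: 27.0
tcp_pos: [0.4149, 0.2227, 0.1393]
orientation: [0.002, 0.128, 0.992, 0.001]
wrist_force: [0.3, 0.7, -1.2]
finger_gap: 0.0113
grip_force: 59.0
```

>>> servo_tool(increments=[{"grip": 1, "x": 0, "y": 0, "z": 0, "roll": -6}, {"grip": 1, "x": 0, "y": 0, "z": 0, "roll": -6}, {"grip": 1, "x": 0, "y": -20, "z": 0, "roll": 0}, {"grip": 1, "x": 0, "y": -30, "z": 0, "roll": 0}, {"grip": 1, "x": 0, "y": -35, "z": 0, "roll": 0}])

```text
clock: 27.42
tcp_pos: [0.4086, 0.1372, 0.1351]
orientation: [-0.0, 0.024, 1.0, 0.0]
wrist_force: [0.0, -0.5, -0.2]
finger_gap: 0.0112
grip_force: 59.0
```

>>> servo_tool(increments=[{"grip": 1, "x": 0, "y": -36, "z": 0, "roll": 0}, {"grip": 1, "x": 0, "y": -36, "z": 0, "roll": 0}, {"grip": 1, "x": 0, "y": -36, "z": 0, "roll": 0}, {"grip": 1, "x": 0, "y": -36, "z": 0, "roll": 0}, {"grip": 1, "x": 0, "y": -36, "z": 0, "roll": 0}])

```text
clock: 27.83
tcp_pos: [0.3988, -0.0439, 0.1352]
orientation: [-0.0, 0.026, 1.0, 0.0]
wrist_force: [0.3, 0.3, -0.4]
finger_gap: 0.0106
grip_force: 59.0
```

>>> servo_tool(increments=[{"grip": 1, "x": 0, "y": -36, "z": 0, "roll": 0}, {"grip": 1, "x": 0, "y": -36, "z": 0, "roll": 0}, {"grip": 1, "x": 0, "y": -30, "z": 0, "roll": 0}, {"grip": 1, "x": 0, "y": -15, "z": 0, "roll": 0}, {"grip": 1, "x": 0, "y": 0, "z": 0, "roll": 0}])

```text
clock: 28.25
tcp_pos: [0.3936, -0.1624, 0.1352]
orientation: [0.0, 0.028, 1.0, -0.0]
wrist_force: [0.4, 0.2, -0.1]
finger_gap: 0.0108
grip_force: 59.0
```

```bash
python3 -c "
from h import *
go((.391,-.1773,.0393),-3)"
```

```text
shift [  1.8 -15.   95.9] roll -0.23 cur yaw -3.23 tilt 0.05 tcp [ 0.3936 -0.1624  0.1352] F [ 0.4  0.2 -0.1] t 28.2
```

>>> servo_tool(increments=[{"grip": 1, "x": 5, "y": -10, "z": 20, "roll": 0}, {"grip": 1, "x": 5, "y": -5, "z": 30, "roll": 0}, {"grip": 1, "x": 0, "y": 0, "z": 30, "roll": 0}, {"grip": 1, "x": 0, "y": 0, "z": 15, "roll": 0}, {"grip": 1, "x": 0, "y": 0, "z": 0, "roll": 0}])

```text
clock: 28.67
tcp_pos: [0.3798, -0.1709, 0.0371]
orientation: [-0.003, 0.026, 1.0, 0.002]
wrist_force: [-1.1, -0.1, -0.6]
finger_gap: 0.011
grip_force: 59.0
```

```bash
python3 - <<'E'
from h import *
go((.391,-.1773,.0393),-3)
st=env.get_state();e=snap('wrist','w8',s=1)
i=np.load('pics/w8.npy')
w,x,y,z=st['orientation'];Rm=R.from_quat([x,y,z,w]).as_matrix()
tip=st['tcp_pos']+Rm@[-.08,0,-.0027];print('tip',tip.round(4))
pt=w2px('wrist',tip,e)[0];pr=w2px('wrist',(.491,-.1825,.042),e)[0];print('tip px',pt,'rec px',pr)
pg=w2px('wrist',st['tcp_pos']+Rm@[-.03,0,-.0027],e)[0]
x0=int(max(0,min(pt[0]-60,392)));y0=int(max(0,min(pt[1]-45,384-90)))
o=cv2.resize(i[y0:y0+90,x0:x0+120],None,fx=6,fy=6,interpolation=cv2.INTER_CUBIC)
for k in range(0,120,10): cv2.line(o,(k*6+3,0),(k*6+3,8),(0,0,255),1);cv2.line(o,(0,k*6+3),(8,k*6+3),(0,0,255),1)
print('origin',x0,y0);cv2.imwrite('pics/pin.png',o)
E
```

```text
shift [-11.5  -5.8  -2.3] roll 0.06 cur yaw -2.94 tilt 0.44 tcp [ 0.3798 -0.1709  0.0371] F [-1.1 -0.1 -0.6] t 28.7
tip [ 0.4597 -0.175   0.0393]
tip px [251.72531153 361.38972808] rec px [242.98796181 398.94577573]
origin 191 294
```

View pics/pin.png

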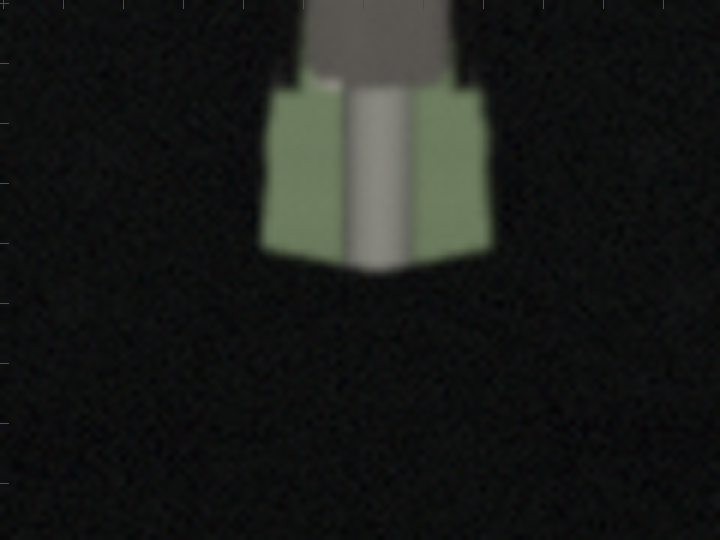

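The pin lies straight along the tool, with its axis at px 378 (within 1 mm of the prediction). I align it and let the arm settle.

>>> servo_tool(increments=[{"grip": 1, "x": -5, "y": -5, "z": -2, "roll": 0}, {"grip": 1, "x": 0, "y": 0, "z": 0, "roll": 0}, {"grip": 1, "x": 0, "y": 0, "z": 0, "roll": 0}, {"grip": 1, "x": 0, "y": 0, "z": 0, "roll": 0}, {"grip": 1, "x": 0, "y": 0, "z": 0, "roll": 0}])

```text
clock: 29.13
tcp_pos: [0.3881, -0.1792, 0.0432]
orientation: [0.001, 0.026, 1.0, -0.0]
wrist_force: [-0.2, -0.1, -0.0]
finger_gap: 0.011
grip_force: 59.0
```

```bash
python3 -c "
from h import *
go((.391,-.1773,.0393),-3)"
```

```text
shift [-2.7  2.1  3.9] roll 0.04 cur yaw -2.96 tilt 0.08 tcp [ 0.3881 -0.1792  0.0432] F [-0.2 -0.1 -0. ] t 29.1
```

>>> servo_tool(increments=[{"grip": 1, "x": 0, "y": 2, "z": 3.7, "roll": 0}, {"grip": 1, "x": 0, "y": 0, "z": 0, "roll": 0}, {"grip": 1, "x": 0, "y": 0, "z": 0, "roll": 0}, {"grip": 1, "x": -5, "y": 0, "z": 0, "roll": 0}, {"grip": 1, "x": 0, "y": 0, "z": 0, "roll": 0}])

```text
clock: 29.55
tcp_pos: [0.3937, -0.1776, 0.0389]
orientation: [0.001, 0.026, 1.0, -0.0]
wrist_force: [-0.9, -0.4, -0.5]
finger_gap: 0.0109
grip_force: 59.0
```

```bash
python3 -c "
from h import *
go((.411,-.1784,.0393),-3)"
```

```text
shift [-17.3   0.1  -0.4] roll 0.04 cur yaw -2.96 tilt 0.07 tcp [ 0.3937 -0.1776  0.0389] F [-0.9 -0.4 -0.5] t 29.6
```

>>> servo_tool(increments=[{"grip": 1, "x": -5, "y": 0, "z": 0, "roll": 0}, {"grip": 1, "x": -5, "y": 0, "z": 0, "roll": 0}, {"grip": 1, "x": -5, "y": 0, "z": 0, "roll": 0}, {"grip": 1, "x": -3, "y": 0, "z": 0, "roll": 0}, {"grip": 1, "x": 0, "y": 0, "z": 0, "roll": 0}])

```text
clock: 29.97
tcp_pos: [0.4117, -0.1785, 0.0388]
orientation: [0.0, 0.026, 1.0, -0.0]
wrist_force: [0.3, -0.1, -0.7]
finger_gap: 0.011
grip_force: 59.0
```

>>> servo_tool(increments=[{"grip": 1, "x": -2, "y": 0, "z": 0, "roll": 0}, {"grip": 1, "x": -2, "y": 0, "z": 0, "roll": 0}, {"grip": 1, "x": -1, "y": 0, "z": 0, "roll": 0}, {"grip": 1, "x": 0, "y": 0, "z": 0, "roll": 0}])

```text
clock: 30.3
tcp_pos: [0.4159, -0.1785, 0.0388]
orientation: [0.0, 0.026, 1.0, -0.0]
wrist_force: [0.4, 0.3, -0.3]
finger_gap: 0.0108
grip_force: 59.0
```

>>> servo_tool(increments=[{"grip": 1, "x": -2, "y": 0, "z": 0, "roll": 0}, {"grip": 1, "x": -1, "y": 0, "z": 0, "roll": 0}, {"grip": 1, "x": 0, "y": 0, "z": 0, "roll": 0}, {"grip": 1, "x": 0, "y": 0, "z": 0, "roll": 0}])

```text
clock: 30.63
tcp_pos: [0.4184, -0.1785, 0.0387]
orientation: [-0.0, 0.026, 1.0, 0.0]
wrist_force: [-0.9, 0.1, -0.5]
finger_gap: 0.011
grip_force: 59.0
```

>>> servo_tool(increments=[{"grip": 1, "x": -1.5, "y": 0, "z": 0, "roll": 0}, {"grip": 1, "x": -1.5, "y": 0, "z": 0, "roll": 0}, {"grip": 1, "x": 0, "y": 0, "z": 0, "roll": 0}])

```text
clock: 30.88
tcp_pos: [0.4213, -0.1786, 0.0386]
orientation: [-0.0, 0.026, 1.0, 0.0]
wrist_force: [-3.0, -0.2, -0.2]
finger_gap: 0.011
grip_force: 59.0
```

>>> servo_tool(increments=[{"grip": 1, "x": -1.5, "y": 0, "z": 0, "roll": 0}, {"grip": 1, "x": -1.5, "y": 0, "z": 0, "roll": 0}, {"grip": 1, "x": 0, "y": 0, "z": 0, "roll": 0}])

```text
clock: 31.13
tcp_pos: [0.4242, -0.1787, 0.0385]
orientation: [-0.001, 0.026, 1.0, 0.0]
wrist_force: [-3.6, 0.4, -0.6]
finger_gap: 0.0112
grip_force: 59.0
```

>>> servo_tool(increments=[{"grip": 1, "x": -1.5, "y": 0, "z": 0, "roll": 0}, {"grip": 1, "x": -1.5, "y": 0, "z": 0, "roll": 0}, {"grip": 1, "x": 0, "y": 0, "z": 0, "roll": 0}])

```text
clock: 31.38
tcp_pos: [0.4256, -0.1785, 0.0381]
orientation: [-0.002, 0.026, 1.0, 0.0]
wrist_force: [-7.1, -0.1, 0.1]
finger_gap: 0.011
grip_force: 59.2
```

The force stayed at 3–4 N over several mm, then rose sharply at the stop, so the button is right in. I hold it briefly, then withdraw.

>>> servo_tool(increments=[{"grip": 1, "x": -1.5, "y": 0, "z": 0, "roll": 0}, {"grip": 1, "x": 0, "y": 0, "z": 0, "roll": 0}, {"grip": 1, "x": 0, "y": 0, "z": 0, "roll": 0}, {"grip": 1, "x": 0, "y": 0, "z": 0, "roll": 0}, {"grip": 1, "x": 0, "y": 0, "z": 0, "roll": 0}])

```text
clock: 31.8
tcp_pos: [0.4258, -0.1783, 0.0378]
orientation: [-0.003, 0.026, 1.0, 0.001]
wrist_force: [-10.9, -0.4, 1.6]
finger_gap: 0.011
grip_force: 59.3
```

>>> servo_tool(increments=[{"grip": 1, "x": 5, "y": 0, "z": 0, "roll": 0}, {"grip": 1, "x": 10, "y": 0, "z": 0, "roll": 0}, {"grip": 1, "x": 15, "y": 0, "z": 0, "roll": 0}, {"grip": 1, "x": 15, "y": 0, "z": 0, "roll": 0}, {"grip": 1, "x": 5, "y": 0, "z": -10, "roll": 0}])

```text
clock: 32.22
tcp_pos: [0.377, -0.1755, 0.0479]
orientation: [-0.001, 0.026, 1.0, 0.001]
wrist_force: [0.5, 0.0, -1.0]
finger_gap: 0.0109
grip_force: 59.0
```

>>> servo_tool(increments=[{"grip": 1, "x": 0, "y": 0, "z": -25, "roll": 0}, {"grip": 1, "x": 0, "y": 0, "z": -30, "roll": 0}, {"grip": 1, "x": 0, "y": 10, "z": -30, "roll": 0}, {"grip": 1, "x": 0, "y": 25, "z": 0, "roll": 0}, {"grip": 1, "x": 0, "y": 35, "z": 0, "roll": 0}])

```text
clock: 32.63
tcp_pos: [0.3866, -0.109, 0.1375]
orientation: [0.005, 0.028, 1.0, -0.002]
wrist_force: [1.3, 0.3, -0.5]
finger_gap: 0.0111
grip_force: 59.0
```

>>> servo_tool(increments=[{"grip": 1, "x": 0, "y": 36, "z": 0, "roll": 0}, {"grip": 1, "x": 0, "y": 36, "z": 0, "roll": 0}, {"grip": 1, "x": 0, "y": 36, "z": 0, "roll": 0}, {"grip": 1, "x": 0, "y": 36, "z": 0, "roll": 0}, {"grip": 1, "x": 0, "y": 36, "z": 0, "roll": 0}])

```text
clock: 33.05
tcp_pos: [0.3934, 0.075, 0.1354]
orientation: [0.002, 0.026, 1.0, 0.0]
wrist_force: [1.6, -0.4, -0.5]
finger_gap: 0.0113
grip_force: 59.0
```

>>> servo_tool(increments=[{"grip": 1, "x": 0, "y": 36, "z": 0, "roll": 0}, {"grip": 1, "x": 0, "y": 36, "z": 0, "roll": 0}, {"grip": 1, "x": 0, "y": 36, "z": 0, "roll": 0}, {"grip": 1, "x": 0, "y": 25, "z": 0, "roll": 0}, {"grip": 1, "x": 0, "y": 10, "z": 0, "roll": 0}])

```text
clock: 33.47
tcp_pos: [0.4009, 0.2196, 0.1353]
orientation: [0.002, 0.024, 1.0, 0.001]
wrist_force: [0.2, 0.5, -0.3]
finger_gap: 0.0112
grip_force: 59.0
```

```bash
python3 -c "
from h import *
go((.447,.244,.006),-13)"
```

```text
shift [-44.4  26.2 129.5] roll 10.25 cur yaw -2.75 tilt 0.27 tcp [0.4009 0.2196 0.1353] F [ 0.2  0.5 -0.3] t 33.5
```

>>> servo_tool(increments=[{"grip": 1, "x": -20, "y": 12, "z": 0, "roll": 0}, {"grip": 1, "x": -21, "y": 13, "z": 0, "roll": 0}, {"grip": 1, "x": 0, "y": 0, "z": 30, "roll": 5}, {"grip": 1, "x": 0, "y": 0, "z": 40, "roll": 5}, {"grip": 1, "x": 0, "y": 0, "z": 30, "roll": 0}])

```text
clock: 33.88
tcp_pos: [0.4432, 0.2388, 0.0332]
orientation: [0.001, 0.115, 0.993, 0.001]
wrist_force: [-0.9, -0.7, -0.9]
finger_gap: 0.0112
grip_force: 59.0
```

>>> servo_tool(increments=[{"grip": 1, "x": 0, "y": 0, "z": 10, "roll": 0}, {"grip": 1, "x": 0, "y": 0, "z": 0, "roll": 0}, {"grip": 1, "x": 0, "y": 0, "z": 0, "roll": 0}, {"grip": 1, "x": 0, "y": 0, "z": 0, "roll": 0}])

```text
clock: 34.22
tcp_pos: [0.4437, 0.2392, 0.026]
orientation: [0.002, 0.113, 0.994, 0.001]
wrist_force: [0.4, 0.8, -0.3]
finger_gap: 0.011
grip_force: 59.0
```

```bash
python3 -c "
from h import *
go((.444,.244,.006),-13)"
```

```text
shift [ 0.9  4.7 20. ] roll 0.03 cur yaw -12.97 tilt 0.22 tcp [0.4437 0.2392 0.026 ] F [ 0.4  0.8 -0.3] t 34.2
```

>>> servo_tool(increments=[{"grip": 1, "x": 0, "y": 0, "z": 8, "roll": 0}, {"grip": 1, "x": 0, "y": 0, "z": 6, "roll": 0}, {"grip": 1, "x": 0, "y": 0, "z": 3, "roll": 0}, {"grip": 1, "x": 0, "y": 0, "z": 0, "roll": 0}, {"grip": 1, "x": 0, "y": 0, "z": 0, "roll": 0}])

```text
clock: 34.63
tcp_pos: [0.4415, 0.2387, 0.0067]
orientation: [-0.0, 0.113, 0.994, -0.0]
wrist_force: [-0.6, 0.5, -0.1]
finger_gap: 0.0111
grip_force: 59.0
```

>>> servo_tool(increments=[{"grip": 1, "x": 0, "y": 0, "z": 1, "roll": 0}, {"grip": 1, "x": 0, "y": 0, "z": 1, "roll": 0}, {"grip": 1, "x": 0, "y": 0, "z": 0, "roll": 0}])

```text
clock: 34.88
tcp_pos: [0.442, 0.2388, 0.0058]
orientation: [0.0, 0.113, 0.994, 0.0]
wrist_force: [-2.8, -1.1, 7.5]
finger_gap: 0.011
grip_force: 60.1
```

On the mat. Releasing and rising away.

>>> servo_tool(increments=[{"grip": 0.9, "x": 0, "y": 0, "z": 0, "roll": 0}, {"grip": 0.7, "x": 0, "y": 0, "z": 0, "roll": 0}, {"grip": 0.5, "x": 0, "y": 0, "z": 0, "roll": 0}, {"grip": 0.4, "x": 0, "y": 0, "z": 0, "roll": 0}, {"grip": 0.4, "x": 0, "y": 0, "z": 0, "roll": 0}])

```text
clock: 35.3
tcp_pos: [0.4418, 0.2388, 0.0047]
orientation: [-0.0, 0.113, 0.994, 0.0]
wrist_force: [0.1, 0.1, 0.7]
finger_gap: 0.0509
grip_force: 0.0
```

>>> servo_tool(increments=[{"grip": 0.4, "x": 0, "y": 0, "z": -15, "roll": 0}, {"grip": 0.4, "x": 0, "y": 0, "z": -35, "roll": 0}, {"grip": 0.3, "x": 0, "y": 0, "z": -40, "roll": 0}, {"grip": 0.2, "x": 0, "y": 0, "z": -40, "roll": 0}, {"grip": 0.2, "x": 0, "y": 0, "z": -40, "roll": 0}])

```text
clock: 35.72
tcp_pos: [0.4412, 0.2385, 0.1763]
orientation: [-0.0, 0.113, 0.994, -0.0]
wrist_force: [1.8, -0.6, 0.0]
finger_gap: 0.0682
grip_force: 0.0
```

>>> servo_tool(increments=[{"grip": 0.2, "x": 10, "y": 0, "z": -20, "roll": 0}, {"grip": 0.2, "x": 0, "y": 0, "z": 0, "roll": 0}, {"grip": 0.2, "x": 0, "y": 0, "z": 0, "roll": 0}, {"grip": 0.2, "x": 0, "y": 0, "z": 0, "roll": 0}, {"grip": 0.2, "x": 0, "y": 0, "z": 0, "roll": 0}])

```text
clock: 36.13
tcp_pos: [0.4312, 0.2406, 0.1931]
orientation: [-0.001, 0.113, 0.994, -0.001]
wrist_force: [-0.3, 0.1, 0.3]
finger_gap: 0.0679
grip_force: 0.0
```

```bash
sed -i 's/(.4135,.222,/(.442,.239,/g' sty.py; python3 sty.py; python3 - <<'E'
from h import *
# dryer carriers: compare with t6 image in the dryer region
a=env.read_camera('top')[:,:,::-1].astype(int);b=np.load('pics/t6.npy').astype(int)
D=np.abs(a-b).max(2)[145:212,270:400];print('dryer diff px>40:',(D>40).sum())
E
```

```text
shift [-11.1   1.   93.1] roll 20.03 cur yaw -12.97 tilt 0.17 tcp [0.4312 0.2406 0.1931] F [-0.3  0.1  0.3] t 36.1
px [253.67751185 175.43813695]
mat area 52482
25329 tip [0.6412 0.3124] end [ 0.4137 -0.0765] len 0.4506 ang 59.68 grip [0.6008 0.2434] [ 0.4415 -0.0291] bbox 7 333 110 344
dryer diff px>40: 0
```

```bash
python3 - <<'E'
from h import *
e=ext('wrist');i=np.load('pics/w7.npy').astype(int)
box=cv2.convexHull(w2px('wrist',[(.4522+u*np.cos(a)-v*np.sin(a),.2434+u*np.sin(a)+v*np.cos(a),.002) for a in [np.radians(-12.3)] for u in(-.08,.08) for v in(-.04,.04)],e).astype(np.int32))
m=np.zeros(i.shape[:2],np.uint8);cv2.fillConvexPoly(m,box,1)
ys,xs=np.where((i.max(2)>70)&(m>0));W=px2w('wrist',np.c_[xs,ys],.0085,e)[:,:2];mu=W.mean(0);d=np.linalg.svd(W-mu,full_matrices=False)[2][0];d*=np.sign(d[0]);q=(W-mu)@d
tip=mu+d*q.max();print(len(xs),tip,mu+d*q.min(),np.ptp(q),np.degrees(np.arctan2(d[1],d[0])),'grip',tip-.08*d,'width',np.ptp((W-mu)@[-d[1],d[0]]))
E
```

```text
1082 [0.52062569 0.22144343] [0.38792323 0.25208832] 0.1361949074072751 -13.003327699922927 grip [0.44267713 0.23944404] width 0.014053266362057618
```

The stylus lies flat on the mat: its length measures 136 mm and the grip point is about 10 mm from the mat's centre. Handing in.

```bash
python3 -c "
from workcell import env
print(env.hand_in())"
```

```text
the job is handed in; nothing more can be done
None
```

All three carriers hang level on the drying stand, the start button was pressed right in with the stylus pin, and the stylus lies flat about 10 mm from the mat's centre. The job is handed in; the hand-in call returned no verdict.

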